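# Pack the dental course kit into its sloped foam insert

### The arm

A 6-joint arm with a two-finger parallel gripper is mounted at the origin on the work surface. World frame = base frame: x ahead of the robot, y to its left, z up, the work surface at z = 0. Lengths are in m, angles in rad, forces in N, time in s.
With the tool pointing down it reaches from about 0.35 to 0.85 m from the base axis. Payload 8.1 kg.
Tool frame: the origin (TCP) lies midway between the tips of the shut fingers; the grasp point (between the pads) lies 19 mm behind it (arm.grasp_offset is the distance from the TCP to the grasp point, in m); y points along the fingers, x is the direction in which the jaws open and shut, and the axes are right-handed (so a half turn about y gives the same grasp; the last joint's range is limited). The gripper opens to 85 mm and grips with 20 to 120 N. Pads are 22 mm wide; open, the fingers measure 114 mm over their backs; the gripper's body (76 mm by 85 mm) begins 54 mm behind the grasp point. The pads swing forward as they close: fully open they stand 13 mm farther back than shut.
Start: joints at [-1.282, 0.13, 1.488, -0, 1.523, -0.085], TCP at [0.219, -0.559, 0.231] pointing down, gripper open.
Joint ranges: [-2.96, 2.96], [-0.89, 2.26], [0.02, 2.5], [-1.34, 4.48], [0, 2.73], [-2.66, 2.66]. Speed limits (rad/s): [2.39, 2.39, 2.79, 3.14, 3.14, 3.14].

### API

Orientations are given as a unit quaternion [w, x, y, z].
In Python, from workcell import arm gives the robot as it stands.
- The arm moves only by the tool servo_tool, never from a script. Its argument "commands" is one flat list of numbers, 7 for each row, row after row: the finger opening in cm, from 0 to 8.54, then the shift along the tool's x, y, z in cm, then the turn, a rotation vector about the tool's x, y, z in rad. A call has 1 to 8 rows; each row is the pose to reach, as a shift and turn from the pose measured when the call began, along the tool's axes at that moment; what a row does not reach only later rows make up. A row lasts 1/8 s, in which the tool goes at most 62.5 mm and 10.7 degrees, less where a joint would pass 70% of its speed; a pose out of reach is approached as far as the arm can. A call with a gripper value outside its range is refused whole. The fingers move at their own pace and stop on an object; the grip force is fixed at half the most. Time passes only in rows, so rows that repeat a pose let the fingers close. It gives the time, the measured TCP pose, the force and the opening at its end, in the units of the state.
- arm.get_state(): the state, without advancing time (a new reading comes with each control period).
- arm.get_image(name): name is "scene" or "top" or "wrist"; returns the picture (420x560x3 uint8, red, green, blue); there is no depth.
- arm.calibration(name): a dict with "fx", "fy", "cx", "cy" (pixels), "distortion" ([k1, k2, p1, p2, k3] as OpenCV has them; the pictures are not rectified), "view" (4x4, takes a point from world to camera coordinates); the wrist camera has in their place "mount" (4x4, takes a point from camera to tool coordinates, whose origin is the TCP and whose axes are the tool frame's). Camera axes: x right, y down, z forward; pixel columns grow to the right and rows downward; lengths in m; the calibration is good to about 2 mm. A picture is of the moment at which its call begins: read the wrist's pose just before it. calibration takes no time and is no camera call.
- arm.job_done(): hands the job in, once; it reports no verdict.
Trained networks look in the newest picture that a camera, given by its name, has taken for a name from the list of things; names that differ only in an ending like _2 or _b are one class to them, and where a whole thing is asked for, a point or a joint stands for the part that bears it (a point fixed in the world has none). Each returns a list of dicts, best first, with "score" (0 to 1); they miss things now and then, are a little off and sometimes report something else, mostly with a low value. They report only what shows in the picture. A call takes as long as a camera call. They do not tell look-alikes from the thing itself.
- arm.search_frame(camera, name): "centre" ([column, row] in pixels, amid what is visible of it).
The state is a dict: "clock": time; "q": joint angles; "qvel": joint speeds; "joint_efforts": joint torques, N m; "ee_pos": TCP position; "eef_rot": TCP orientation; "contact_force": force on the tool from outside, world axes, zero at the start; "torque": the same for the moment, N m; "width": finger opening in m.
Only numpy, scipy, OpenCV 4.12 (cv2) and the standard library are available. Lean on these libraries where they do the work, as an engineer would, in place of code of your own. Each camera call takes 0.05 s, during which the arm holds its last target. There are 200 camera calls.

### The job

Stow the drill handpiece, the caliper and the jaw model in the sloped foam insert of the kit tray: press each one straight into the cutout of its own shape until it rests fully home on the cutout's floor, and let go. Do not knock over or shift the cup, the jar, the bottle or the bur block.

Things in the scene. Friction and masses are not known exactly. Their poses are not given: they have to be found in the camera images.
- foam: Dark grey foam insert 190 (x) x 270 (y) x 27 mm in a fixed black sloped tray. Origin: centre of its underside. x points up the slope (away from the robot), y left along the tray, z the foam's outward normal, tilted 25 degrees from vertical towards the robot; its face is at z = 27 mm. Three blue-floored cutouts. Two fixed vials 24 mm wide stand 40 mm out of its face at x = 62, y = -100 and -60 mm.
- handpiece_center (a point): Loose metal drill handpiece, green rings, L-shaped, 120 x 44 x 30 mm, 0.18 kg, flat on the table. Point: centre of its outline, 15 mm above its underside; x along it, z up. Body 22 mm wide: x -60 to 60, y -22 to 0; head x 40 to 60, y 0 to 22; all 30 mm high. Its lowest 5 mm taper in by 2.5 mm. Good grip: across the body (along y) at x = 0, y = -11.
- caliper_center (a point): Loose steel caliper, red grip block, F-shaped, 130 x 54 mm, 0.2 kg, flat on the table. Point: centre of its outline, 15 mm above its underside; x along it, z up. Beam x -65 to 65, y -27 to -9; jaws x 47 to 65 and 0 to 18, out to y = 27; 13 mm thick. Block x -45 to -5, y -27 to -9, top 30 mm above the underside. Its lowest 5 mm taper in by 2.5 mm. Good grip: across the block (along y).
- jaw_center (a point): Loose pink lower-jaw model, ivory teeth up, U-shaped, 84 x 72 x 30 mm, 0.16 kg, flat on the table. Point: centre of its outline, 15 mm above its underside; z up. Front bar x -42 to -20, y -36 to 36; legs on to x = 42 at y -36 to -16 and 16 to 36; all 30 mm high. Its lowest 5 mm taper in by 2.5 mm. Good grip: across the bar (along x) at y = 0, one finger between the legs.
- pocket_handpiece (a point): Home point: where the handpiece's centre point lies when fully home, 15 mm above the floor of its cutout (13 mm deep, its outline plus 1.5 mm all round). Axes are the foam's; the handpiece fits only with its own x, y, z along them. Two springy foam nubs in the cutout pinch the part: it does not fall in but must be pushed along -z with about 4 to 10 N down to the floor, then stays.
- pocket_caliper (a point): Home point: where the caliper's centre point lies when fully home, 15 mm above the floor of its cutout (13 mm deep, its outline plus 1.5 mm all round). Axes are the foam's; the caliper fits only with its own x, y, z along them. Two springy foam nubs in the cutout pinch the part: it does not fall in but must be pushed along -z with about 4 to 10 N down to the floor, then stays.
- pocket_jaw (a point): Home point: where the jaw's centre point lies when fully home, 15 mm above the floor of its cutout (13 mm deep, its outline plus 1.5 mm all round). Axes are the foam's; the jaw fits only with its own x, y, z along them. Two springy foam nubs in the cutout pinch the part: it does not fall in but must be pushed along -z with about 4 to 10 N down to the floor, then stays.
- bur_block: Bystander, loose: white block with short metal burs, 70 x 45 mm, 49 mm high, 0.15 kg; origin at centre of underside.
- spray: Bystander, loose: bottle 60 mm wide, 150 mm high, with a blue cap; origin at centre of underside.
- jar: Bystander, loose: amber jar 60 mm wide, 60 mm high; origin at centre of underside.
- cup: Bystander, loose: blue cup 70 mm wide, 85 mm high; origin at centre of underside.
- phantom: Bystander, fixed: practice jaw on a steel post, foot 90 mm wide, post 18 mm thick, a bone-coloured jaw 50 x 60 mm on top, 223 mm high; origin at centre of underside, between the loose parts and the tray.
Not all that is in view belongs to the job. What is shaped like the part that bears handpiece_center but brown is not meant.

How it is judged:
At the end, for the whole second after the job is handed in: Each of the three parts is in its own cutout: centre within 4 mm of its home point, no more than 2.5 mm proud of it, long axis within 0.06 rad and upright axis within 0.05 rad of the foam's, at rest and released (distance between handpiece_center and pocket_handpiece below 0.004 m and z of handpiece_center in the frame of pocket_handpiece below 0.0025 m and angle between the x axis of handpiece_center and the x axis of pocket_handpiece, either way round below 0.06 rad and angle between the z axis of handpiece_center and the z axis of pocket_handpiece, either way round below 0.05 rad and distance between caliper_center and pocket_caliper below 0.004 m and z of caliper_center in the frame of pocket_caliper below 0.0025 m and angle between the x axis of caliper_center and the x axis of pocket_caliper, either way round below 0.06 rad and angle between the z axis of caliper_center and the z axis of pocket_caliper, either way round below 0.05 rad and distance between jaw_center and pocket_jaw below 0.004 m and z of jaw_center in the frame of pocket_jaw below 0.0025 m and angle between the x axis of jaw_center and the x axis of pocket_jaw, either way round below 0.06 rad and angle between the z axis of jaw_center and the z axis of pocket_jaw, either way round below 0.05 rad); the robot touches nothing.
It fails at once if the bur block is shifted more than 30 mm or tipped (distance of bur_block from where it was at the start of the episode above 0.03 m or angle between bur_block's own z axis and vertical above 0.4 rad).
It fails at once if the bottle is shifted more than 30 mm or tipped (distance of spray from where it was at the start of the episode above 0.03 m or angle between spray's own z axis and vertical above 0.4 rad).
It fails at once if the jar is shifted more than 30 mm or tipped (distance of jar from where it was at the start of the episode above 0.03 m or angle between jar's own z axis and vertical above 0.4 rad).
It fails at once if the cup is shifted more than 30 mm or tipped (distance of cup from where it was at the start of the episode above 0.03 m or angle between cup's own z axis and vertical above 0.4 rad).
It also fails if it takes over 72 s, if anything falls off the work surface, if the arm or the gripper's body presses on something with over 40 N, if the wrist force passes 120 N, or if a joint passes its speed limit or range.

## Working session

There is one attempt and no reset: what is moved stays moved. The work goes in short steps, Python scripts to look and compute and a tool call to move; the robot and the scene stay as the last step left them, time stands still between calls to the robot, and variables do not carry over. Pictures are saved under pics/ and viewed, about 8 in all and at most 12, crops included, and the job is handed in when it is done.

Besides the shell and the picture viewer there is one more tool, called after "Call:" by a JSON object that holds its "op" and its "data". servo_tool: Moves the arm, as the interface text tells. Its arguments: {"type":"object","properties":{"commands":{"type":"array"}},"required":["commands"]}

```bash
mkdir -p pics; ls
cat > look.py <<'E'
from workcell import arm
import cv2, numpy as np
s=arm.get_state(); print({k:np.round(v,4).tolist() for k,v in s.items()})
ims=[]
for n in ["scene","top"]:
    im=arm.get_image(n); cv2.imwrite(f"pics/{n}0.png",im[:,:,::-1]); c=arm.calibration(n)
    print(n,{k:np.round(v,4).tolist() for k,v in c.items()})
    for t in ["foam","handpiece_center","caliper_center","jaw_center","pocket_handpiece","pocket_caliper","pocket_jaw","bur_block","spray","jar","cup","phantom"]:
        r=arm.search_frame(n,t); print(t,[(np.round(a["centre"],1).tolist(),round(a["score"],2)) for a in r])
print({k:np.round(v,4).tolist() for k,v in arm.calibration("wrist").items()}, arm.grasp_offset)
E
python3 look.py
```

```text
pics
{'clock': 0.0, 'q': [-1.2824, 0.1312, 1.4893, 0.0, 1.523, -0.0854], 'qvel': [0.002, -0.0009, 0.0017, 0.0005, 0.0003, -0.001], 'joint_efforts': [-0.0009, -56.9402, -50.0547, -0.0003, 0.0149, -0.0], 'ee_pos': [0.2189, -0.558, 0.2302], 'eef_rot': [0.5846, -0.5838, 0.3989, -0.3979], 'contact_force': [-0.4298, 0.3049, -0.1011], 'torque': [-0.0032, -0.0362, -0.0054], 'width': 0.0854}
scene {'fx': 442.1889, 'fy': 442.1889, 'cx': 280.6473, 'cy': 209.1664, 'distortion': [-0.0066, 0.0, 0.0, 0.0, 0.0], 'view': [[0.4924, 0.8704, -0.0029, -0.2491], [0.4871, -0.2783, -0.8278, -0.2007], [-0.7213, 0.4062, -0.561, 1.5971], [0.0, 0.0, 0.0, 1.0]]}
foam [([385.3, 193.8], 0.83)]
handpiece_center [([262.9, 230.6], 0.8), ([251.8, 201.8], 0.66)]
caliper_center [([152.7, 268.7], 0.63), ([295.7, 290.4], 0.48)]
jaw_center [([222.9, 264.7], 0.97)]
pocket_handpiece [([387.8, 195.1], 0.83)]
pocket_caliper [([386.5, 191.9], 0.97), ([262.9, 231.4], 0.49)]
pocket_jaw [([382.2, 195.4], 0.74)]
bur_block [([214.9, 223.7], 0.84)]
spray [([188.9, 308.1], 0.77), ([152.5, 272.4], 0.58), ([334.1, 220.9], 0.2)]
jar [([1
[... 404 characters left out ...]
ter [([286.8, 227.3], 0.94), ([278.6, 299.8], 0.69)]
caliper_center [([428.2, 231.2], 0.87)]
jaw_center [([355.7, 206.2], 0.66)]
pocket_handpiece [([134.0, 210.6], 0.92)]
pocket_caliper [([135.6, 207.5], 0.85), ([255.0, 137.8], 0.52)]
pocket_jaw [([133.0, 206.5], 0.89)]
bur_block [([335.6, 276.2], 0.7)]
spray [([413.2, 126.9], 0.6)]
jar [([453.7, 181.2], 0.57)]
cup [([311.4, 113.0], 0.8), ([135.9, 209.4], 0.62)]
phantom [([253.9, 134.9], 0.8)]
{'fx': 363.3595, 'fy': 363.3595, 'cx': 276.9606, 'cy': 206.1587, 'distortion': [-0.0551, 0.0, 0.0, 0.0, 0.0], 'mount': [[1.0, -0.001, 0.0, -0.0007], [-0.0003, -0.2858, 0.9583, -0.1417], [-0.0009, -0.9583, -0.2858, 0.0735], [0.0, 0.0, 0.0, 1.0]]} 0.0187
```

View images.

```bash
python3 -c "
import cv2
a=cv2.imread('pics/top0.png');cv2.imwrite('pics/top0z.png',cv2.resize(a[60:340,60:500],None,fx=1.8,fy=1.8,interpolation=cv2.INTER_CUBIC))
a=cv2.imread('pics/scene0.png');cv2.imwrite('pics/scene0z.png',cv2.resize(a[100:360,80:480],None,fx=2,fy=2,interpolation=cv2.INTER_CUBIC))"
```

```text
(no output)
```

View pics/top0z.png

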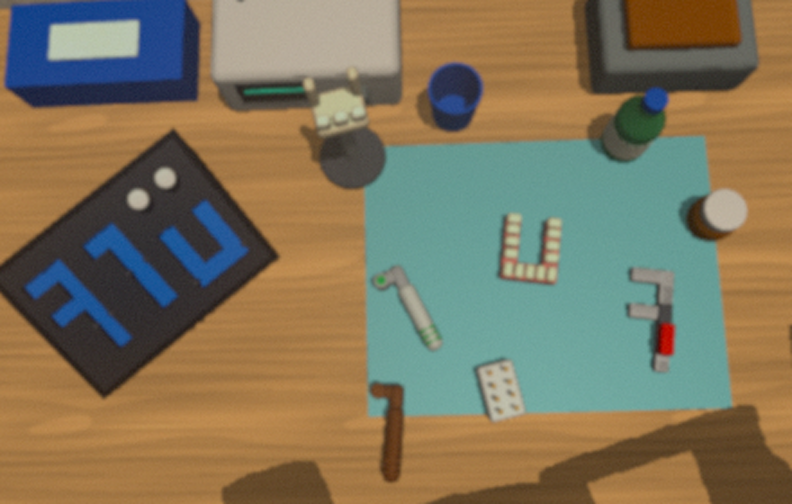

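View pics/scene0z.png

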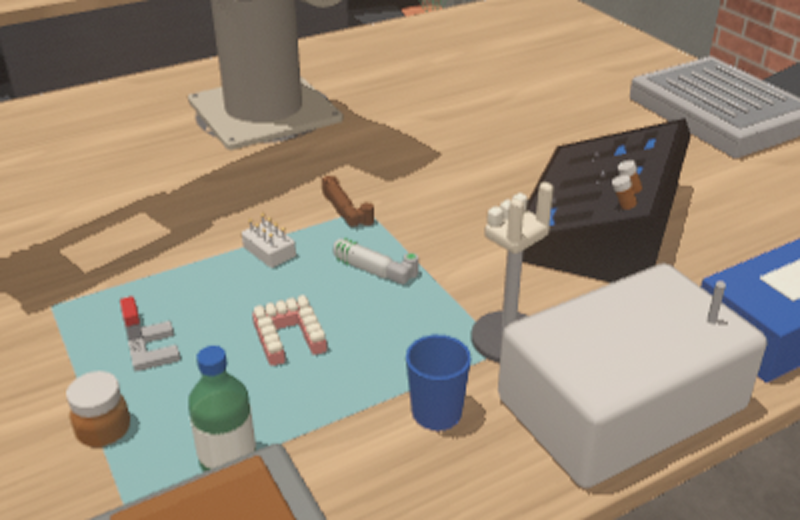

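```bash
cat > h.py <<'E'
import cv2, numpy as np
from scipy.optimize import minimize
from scipy.spatial.transform import Rotation as Ro
# boxes: x0,x1,y0,y1,z0,z1 relative to centre point
PARTS={"handpiece":[(-60,60,-22,0,-15,15),(40,60,0,22,-15,15)],
"caliper":[(-65,65,-27,-9,-15,-2),(47,65,-9,27,-15,-2),(0,18,-9,27,-15,-2),(-45,-5,-27,-9,-15,15)],
"jaw":[(-42,-20,-36,36,-15,15),(-20,42,-36,-16,-15,15),(-20,42,16,36,-15,15)]}
def quat(q): return Ro.from_quat([q[1],q[2],q[3],q[0]])
def view(arm,name,s=None):
    c=dict(arm.calibration(name))
    if name=="wrist":
        T=np.eye(4);T[:3,:3]=quat(s["eef_rot"]).as_matrix();T[:3,3]=s["ee_pos"]
        c["view"]=np.linalg.inv(T@np.array(c["mount"]))
    c["view"]=np.array(c["view"]);return c
def project(c,P):
    V=c["view"];K=np.array([[c["fx"],0,c["cx"]],[0,c["fy"],c["cy"]],[0,0,1]])
    return cv2.projectPoints(np.asarray(P,float).reshape(-1,1,3),cv2.Rodrigues(V[:3,:3])[0],V[:3,3].copy(),K,np.array(c["distortion"],float))[0].reshape(-1,2)
def ray(c,uv):
    K=np.array([[c["fx"],0,c["cx"]],[0,c["fy"],c["cy"]],[0,0,1]])
    d=np.append(cv2.undistortPoints(np.array([[uv]],float),K,np.array(c["distortion"],float)).ravel(),1)
    V=c["view"];return -V[:3,:3].T@V[:3,3], V[:3,:3].T@d
def onz(c,uv,z): o,d=ray(c,uv); return o+d*(z-o[2])/d[2]
def rot(yaw,tilt=0): return (Ro.from_euler("z",yaw)*Ro.from_euler("y",-tilt)).as_matrix()
def fill(c,shape,polys,roi,S=3):
    x0,y0,x1,y1=roi;m=np.zeros(((y1-y0)*S,(x1-x0)*S),np.uint8)
    for p in polys:
        q=((p-[x0,y0]+.5)*S-.5)
        cv2.fillPoly(m,[np.round(q*16).astype(np.int32)],255,shift=4)
    return cv2.resize(m,(x1-x0,y1-y0),interpolation=cv2.INTER_AREA)/255.
def render(c,name,pose,roi,pocket):
    x,y,z,yaw=pose
    R=rot(yaw,np.radians(25) if pocket else 0);t=np.array([x,y,z])
    pr=lambda P:project(c,np.asarray(P)/1000@R.T+t)
    B=PARTS[name]
    if not pocket:
        return fill(c,0,[cv2.convexHull(pr([(a,b,d) for a in k[:2] for b in k[2:4] for d in k[4:]]).astype(np.float32))[:,0] for k in B],roi)
    g=1.5
    lay=lambda h:fill(c,0,[pr([(k[0]-g,k[2]-g,h),(k[1]+g,k[2]-g,h),(k[1]+g,k[3]+g,h),(k[0]-g,k[3]+g,h)]) for k in B],roi)
    return np.minimum(lay(-15),lay(-2))
def fit(views,name,p0,pocket=False,free=(0,1,2,3)):
    "views: list of (calib, mask float, roi)"
    free=list(free);p0=np.array(p0,float);sc=np.array([.01,.01,.01,.1])
    def cost(u):
        p=p0.copy();p[free]+=u*sc[free]
        return sum(np.abs(render(c,name,p,r,pocket)-m[r[1]:r[3],r[0]:r[2]]).sum()/m[r[1]:r[3],r[0]:r[2]].sum() for c,m,r in views)
    best=None;u=np.zeros(len(free))
    for k in range(3):
        S=np.vstack([u,u+np.eye(len(free))*(.8/(k+1)**1.5)])
        r=minimize(cost,u,method="Nelder-Mead",options=dict(initial_simplex=S,xatol=.002,fatol=1e-5));u=r.x
    p=p0.copy();p[free]+=u*sc[free];return p,r.fun
def blue(im):
    h=cv2.cvtColor(im,cv2.COLOR_RGB2HSV).astype(int)
    return ((abs(h[...,0]-106)<12)&(h[...,1]>130)&(h[...,2]>60)).astype(float)
def notmat(im,ref):
    return (np.linalg.norm(im.astype(float)-ref,axis=2)>np.linalg.norm(ref)*.14).astype(float)
E
cat > m1.py <<'E'
from workcell import arm
from h import *
C={n:view(arm,n) for n in("top","scene")}
I={n:cv2.imread(f"pics/{n}0.png")[:,:,::-1] for n in C}
seed={"handpiece":((286.8,227.3),25),"caliper":((428,231),-5),"jaw":((355.7,206.2),-5)}
pk={"handpiece":((60+130/1.8,60+265/1.8),40),"caliper":((60+85/1.8,60+300/1.8),40),"jaw":((60+205/1.8,60+245/1.8),40)}
print(I["top"][300-60,330], "tray px",I["top"][60+265//1.8.__int__(),132])
for n,(uv,yaw) in seed.items():
    p=onz(C["top"],uv,.015);V=[]
    for v,c in C.items():
        q=project(c,p[None])[0].astype(int);w=44
        roi=(q[0]-w,q[1]-w,q[0]+w,q[1]+w)
        ref=np.median(I[v][roi[1]:roi[3],roi[0]:roi[2]].reshape(-1,3),axis=0)
        m=notmat(I[v],ref)
        k,l,st,ce=cv2.connectedComponentsWithStats(m[roi[1]:roi[3],roi[0]:roi[2]].astype(np.uint8))
        d=[np.linalg.norm(ce[i]-w)-.1*np.sqrt(st[i,4]) if st[i,4]>60 else 1e9 for i in range(k)];d[0]=1e9
        m[roi[1]:roi[3],roi[0]:roi[2]]=l==np.argmin(d)
        V.append((c,m,roi)); print(n,v,st[np.argmin(d)].tolist())
    for vv in ([V[0]],V):
        r,f=fit(vv,n,[*p[:2],.015,np.radians(yaw)],free=(0,1,3) if len(vv)==1 else (0,1,2,3));print(n,np.round(r,4),round(f,3))
B={v:blue(I[v]) for v in C}
for n,(uv,yaw) in pk.items():
    p=onz(C["top"],uv,.07);q=np.array(uv,int);w=36
    roi=(q[0]-w,q[1]-w,q[0]+w,q[1]+w)
    m=B["top"].copy();k,l,st,ce=cv2.connectedComponentsWithStats(m.astype(np.uint8))
    cand=[i for i in range(1,k) if st[i,4]>100];i=min(cand,key=lambda i:np.linalg.norm(ce[i]-uv));m=(l==i).astype(float)
    print(n,st[i].tolist(),ce[i].round(1))
    r,f=fit([(C["top"],m,roi)],n,[*p[:2],.07,np.radians(yaw)],True);print("pocket",n,np.round(r,4),round(f,3))
E
python3 m1.py
python3 - <<'E'
from workcell import arm
from h import *
C={n:view(arm,n) for n in("top","scene")}
for n,a,b in [("cup",(311.4,113),(296.2,292.5)),("spray",(413.2,126.9),(188.9,308.1)),("jar",(453.7,181.2),(128.7,300.6)),("bur",(335.6,276.2),(214.9,223.7)),("phantom",(253.9,134.9),(335.4,224.1)),("foam",(134.1,202.9),(385.3,193.8)),("brown",(278.6,299.8),(251.8,201.8))]:
    o,d=ray(C["top"],a);o2,d2=ray(C["scene"],b)
    s=np.linalg.lstsq(np.c_[d,-d2],o2-o,rcond=None)[0];P=o+d*s[0];Q=o2+d2*s[1]
    print(n,((P+Q)/2).round(3),np.linalg.norm(P-Q).round(3))
E
```

```text
[110 166 158] tray px [167 122  69]
handpiece top [24, 25, 39, 47, 597]
handpiece scene [0, 0, 88, 69, 3626]
handpiece [ 0.5095 -0.0422  0.015   0.4755] 0.14
handpiece [ 0.511  -0.042   0.0038  0.4742] 1.114
caliper top [24, 22, 29, 59, 911]
caliper scene [36, 28, 28, 28, 289]
caliper [ 0.4927 -0.3509  0.015  -0.1446] 0.114
caliper [ 0.4931 -0.3528  0.0093 -0.1104] 1.35
jaw top [25, 16, 36, 41, 997]
jaw scene [30, 33, 40, 37, 756]
jaw [ 0.5868 -0.203   0.015  -0.1466] 0.093
jaw [ 0.5878 -0.2048  0.0067 -0.1322] 0.236
handpiece [106, 184, 53, 47, 740] [132.4 205.5]
pocket handpiece [0.5626 0.3004 0.0644 0.6781] 0.083
caliper [74, 204, 59, 49, 861] [102.1 227. ]
pocket caliper [0.5092 0.3582 0.0785 0.6685] 0.075
jaw [148, 171, 50, 49, 931] [173.9 196.4]
pocket jaw [0.5939 0.2057 0.0711 0.6788] 0.07
cup [ 0.787 -0.116  0.042] 0.008
spray [ 0.737 -0.341  0.065] 0.003
jar [ 0.616 -0.437  0.027] 0.007
bur [ 0.408 -0.155  0.001] 0.002
phantom [0.712 0.022 0.126] 0.012
foam [0.584 0.301 0.053] 0.001
brown [ 0.36  -0.02   0.003] 0.006
```

Call:
{"op": "servo_tool", "data": {"commands": [8.5,-5.5,-10,12,0,0,0,8.5,-11,-10,23,0,0,0,8.5,-17,-10,35,0,0,0,8.5,-22.3,-10,46.5,0,0,0,8.5,-22.3,-10,46.5,0,0,0,8.5,-22.3,-10,46.5,0,0,0,8.5,-22.3,-10,46.5,0,0,0,8.5,-22.3,-10,46.5,0,0,0]}}

```text
clock: 2.3
ee_pos: [0.549, -0.2039, 0.3284]
eef_rot: [-0.584, 0.584, -0.398, 0.399]
contact_force: [0.1, -0.7, 0.4]
width: 0.0845
```

```bash
cat > w.py <<'E'
import sys
from workcell import arm
from h import *
def snap(tag):
    s=arm.get_state();im=arm.get_image("wrist");cv2.imwrite(f"pics/w{tag}.png",im[:,:,::-1])
    print(tag,"t",round(s["clock"],2),"pos",np.round(s["ee_pos"],4),"q",np.round(s["q"],2),"F",np.round(s["contact_force"],1),"w",round(s["width"],4));return s,im,view(arm,"wrist",s)
def partmask(c,im,p,w=None):
    q=project(c,np.array([p[:3]]))[0];d=np.linalg.norm(project(c,np.array([[p[0]+.085,p[1],p[2]]]))[0]-q)
    w=int(d);x0,y0,x1,y1=[int(v) for v in(max(q[0]-w,0),max(q[1]-w,0),min(q[0]+w,560),min(q[1]+w,420))]
    sub=im[y0:y1,x0:x1];ref=np.median(sub[(np.abs(sub.astype(int)[...,1]-sub.astype(int)[...,0]-45)<30)].reshape(-1,3),axis=0)
    m=notmat(im,ref);k,l,st,ce=cv2.connectedComponentsWithStats(m[y0:y1,x0:x1].astype(np.uint8))
    ok=[i for i in range(1,k) if st[i,4]>150];i=min(ok,key=lambda i:np.abs(np.linalg.norm(np.argwhere(l==i)[:,::-1]-(q-[x0,y0]),axis=1)).mean())
    M=np.zeros_like(m);M[y0:y1,x0:x1]=l==i;return M,(x0,y0,x1,y1),st[i].tolist()
G={"handpiece":[.5095,-.0422,.015,.4755],"caliper":[.4927,-.3509,.015,-.1446],"jaw":[.5868,-.203,.015,-.1466]}
P={"handpiece":[.5626,.3004,.0644,.678],"caliper":[.5092,.3582,.0785,.678],"jaw":[.5939,.2057,.0711,.678]}
E
python3 - <<'E'
from w import *
s,im,c=snap("a")
print(Ro.as_matrix(quat(s["eef_rot"])).round(3).tolist())
for n,p in G.items():
    M,r,st=partmask(c,im,p); print(n,st,r)
    print(np.round(fit([(c,M,r)],n,p,free=(0,1,3)),4) if 0 else [np.round(v,4) for v in fit([(c,M,r)],n,p,free=(0,1,3))])
E
```

```text
a t 2.3 pos [ 0.549  -0.2039  0.3284] q [-0.44  0.07  1.38 -0.    1.69  0.75] F [ 0.1 -0.7  0.4] w 0.0845
[[0.365, 0.001, 0.931], [-0.931, -0.0, 0.365], [0.001, -1.0, 0.0]]
handpiece [83, 0, 28, 56, 568] (76, 72, 214, 210)
[array([ 0.5337, -0.0652,  0.015 ,  0.4205]), np.float64(4.1029)]
caliper [43, 8, 64, 98, 2655] (300, 174, 426, 300)
[array([ 0.4968, -0.3494,  0.015 , -0.1407]), np.float64(0.0821)]
jaw [0, 0, 117, 114, 6727] (215, 58, 359, 202)
[array([ 0.592 , -0.2018,  0.015 , -0.1466]), np.float64(0.5422)]
```

View pics/wa.png

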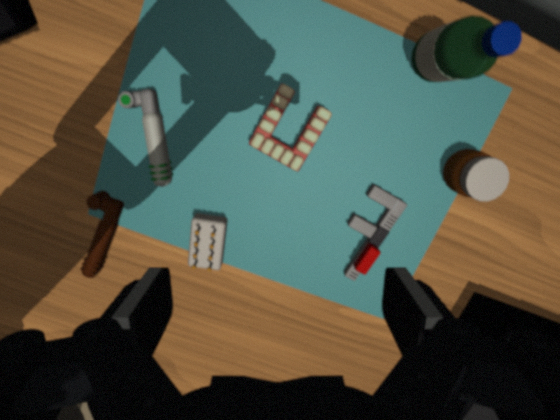

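```bash
cat >> w.py <<'E'
def matmask(im):
    h=cv2.cvtColor(cv2.GaussianBlur(im,(3,3),0),cv2.COLOR_RGB2HSV).astype(int)
    return ~((abs(h[...,0]-88)<9)&(h[...,1]>60))
def partmask(c,im,p):
    q=project(c,np.array([p[:3]]))[0];w=int(np.linalg.norm(project(c,np.array([[p[0]+.085,p[1],p[2]]]))[0]-q))
    x0,y0,x1,y1=[int(v) for v in(max(q[0]-w,0),max(q[1]-w,0),min(q[0]+w,560),min(q[1]+w,420))]
    m=matmask(im)[y0:y1,x0:x1].astype(np.uint8);k,l,st,ce=cv2.connectedComponentsWithStats(m)
    ok=[i for i in range(1,k) if st[i,4]>100];i=min(ok,key=lambda i:np.linalg.norm(np.argwhere(l==i)[:,::-1]-(q-[x0,y0]),axis=1).mean())
    M=np.zeros(im.shape[:2]);M[y0:y1,x0:x1]=l==i;return M,(x0,y0,x1,y1),st[i].tolist()
def grab(name,p):  # world grasp point + yaw
    o={"handpiece":(0,-.011),"caliper":(-.025,-.018),"jaw":(-.031,0)}[name];R=rot(p[3])
    return np.array(p[:2])+R[:2,:2]@o
def mv(pos,psi,R=None,rd=True):
    "tool-frame shift cm and rotvec from measured pose to TCP pos with tool y down, x at yaw psi (or R)"
    s=arm.get_state();R0=quat(s["eef_rot"])
    if R is None: R=np.array([[np.cos(psi),0,-np.sin(psi)],[np.sin(psi),0,np.cos(psi)],[0,-1,0]])
    d=R0.inv().apply(np.array(pos)-s["ee_pos"])*100;rv=(R0.inv()*Ro.from_matrix(R)).as_rotvec()
    print("row",np.round(d,2).tolist(),np.round(rv,3).tolist(),"|d|",np.linalg.norm(d).round(1));return d,rv
E
sed -i 's/tool y down.*yaw psi (or R)/tool y down, x at yaw psi (or R)/' w.py
python3 - <<'E'
from w import *
s=arm.get_state();c=view(arm,"wrist",s);im=cv2.imread("pics/wa.png")[:,:,::-1]
t=view(arm,"top");it=cv2.imread("pics/top0.png")[:,:,::-1]
print("topcam",(-t["view"][:3,:3].T@t["view"][:3,3]).round(3))
R={}
for n,p in G.items():
    W=(c,)+partmask(c,im,p);T=(t,)+partmask(t,it,p);print(n,W[3],T[3])
    for nm,v,f in(("wrist",[W[:3]],(0,1,3)),("top",[T[:3]],(0,1,3)),("both",[W[:3],T[:3]],(0,1,2,3))):
        r,e=fit(v,n,p,free=f);print("  ",nm,r.round(4),round(e,3))
    R[n]=fit([W[:3]],n,p,free=(0,1,3))[0]
p=R["caliper"];g=grab("caliper",p);print(g)
mv([*g,.08],p[3]-np.pi/2)
E
```

```text
topcam [ 0.404 -0.059  0.943]
handpiece [0, 0, 90, 136, 6070] [18, 10, 39, 48, 620]
   wrist [ 0.5173 -0.032   0.015   0.5268] 0.71
   top [ 0.5101 -0.0438  0.015   0.4749] 0.12
   both [ 0.511  -0.0431  0.0186  0.4597] 0.961
caliper [41, 6, 63, 96, 2342] [25, 8, 28, 59, 884]
   wrist [ 0.5012 -0.3444  0.015  -0.1429] 0.07
   top [ 0.493  -0.3534  0.015  -0.1395] 0.064
   both [ 0.4963 -0.3589 -0.0117 -0.1181] 0.439
jaw [29, 19, 85, 89, 3162] [19, 15, 36, 41, 987]
   wrist [ 0.5958 -0.1957  0.015  -0.1405] 0.048
   top [ 0.5867 -0.2051  0.015  -0.143 ] 0.06
   both [ 0.5929 -0.1985 -0.0012 -0.1545] 0.703
[ 0.47389426 -0.35867046]
row [12.06, 24.81, -13.43] [-0.004, 0.522, -0.003] |d| 30.7
```

Run:
```python
from w import *
s,im,c=snap("b");print(np.round(s["qvel"],3))
t=view(arm,"top");it=cv2.imread("pics/top0.png")[:,:,::-1]
for n,p in G.items():
    if n=="handpiece": p=[.5101,-.0438,.015,.475]
    W=(c,)+partmask(c,im,p);T=(t,)+partmask(t,it,p);print(n,W[3],W[2])
    for nm,v,f in(("wrist",[W[:3]],(0,1,3)),("both",[W[:3],T[:3]],(0,1,2,3))):
        r,e=fit(v,n,p,free=f);print("  ",nm,r.round(4),round(e,3))
        if n=="caliper" and nm=="wrist":R=r
print(arm.get_state()["ee_pos"]);g=grab("caliper",R);print(g)
mv([*g,.08],R[3]-np.pi/2);mv([*g,.014],R[3]-np.pi/2)
```

```text
b t 2.35 pos [ 0.5531 -0.1977  0.3289] q [-0.43  0.07  1.37  0.    1.69  0.76] F [-1.9  5.3  0.9] w 0.0851
[-0.078 -0.028  0.038 -0.004 -0.017 -0.146]
handpiece [0, 0, 94, 136, 6679] (83, 78, 219, 214)
   wrist [ 0.5122 -0.041   0.015   0.5387] 0.743
   both [ 0.5115 -0.0437  0.0085  0.4637] 0.872
caliper [44, 12, 64, 96, 2328] (303, 179, 429, 305)
   wrist [ 0.4942 -0.3523  0.015  -0.138 ] 0.07
   both [ 0.4934 -0.3546  0.0103 -0.1386] 0.131
jaw [34, 26, 84, 89, 3105] (219, 64, 363, 208)
   wrist [ 0.5899 -0.2042  0.015  -0.1473] 0.045
   both [ 0.5892 -0.2049  0.01   -0.1487] 0.151
[ 0.55117722 -0.20050814  0.32846976]
[ 0.46698669 -0.36666295]
row [12.32, 24.8, -14.04] [-0.002, 0.518, -0.001] |d| 31.1
row [12.33, 31.4, -14.06] [-0.002, 0.518, -0.001] |d| 36.5
```

Call:
{"op": "servo_tool", "data": {"commands": [6,2.5,5,-2.8,0,0.13,0,6,5,10,-5.6,0,0.26,0,6,7.5,15,-8.4,0,0.39,0,6,10,20,-11.2,0,0.518,0,6,12.3,24.8,-14,0,0.518,0,6,12.3,24.8,-14,0,0.518,0,6,12.3,24.8,-14,0,0.518,0,6,12.3,24.8,-14,0,0.518,0]}}

```text
clock: 3.4
ee_pos: [0.4689, -0.3668, 0.0823]
eef_rot: [-0.466, 0.464, -0.532, 0.534]
contact_force: [0.5, 0.0, 0.3]
width: 0.0602
```

Run:
```python
from w import *
s,im,c=snap("c")
g=grab("caliper",[.4942,-.3523,.015,-.138]);mv([*g,.014],-.138-np.pi/2)
```

```text
c t 3.4 pos [ 0.4689 -0.3668  0.0823] q [-0.75  0.23  1.66  0.    1.25  0.96] F [0.5 0.  0.3] w 0.0602
row [0.03, 6.83, -0.23] [-0.005, 0.001, 0.0] |d| 6.8
```

View pics/wc.png

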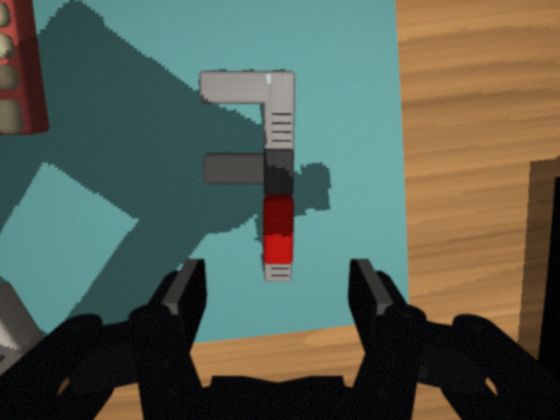

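Call:
{"op": "servo_tool", "data": {"commands": [6,0,5,-0.2,0,0,0,6,0,6.8,-0.2,0,0,0,6,0,6.8,-0.2,0,0,0,6,0,6.8,-0.2,0,0,0,1,0,6.8,-0.2,0,0,0,1,0,6.8,-0.2,0,0,0,1,0,6.8,-0.2,0,0,0,1,0,6.8,-0.2,0,0,0]}}

```text
clock: 4.45
ee_pos: [0.4678, -0.3672, 0.0154]
eef_rot: [-0.466, 0.464, -0.531, 0.535]
contact_force: [-1.4, 0.3, 6.3]
width: 0.0168
```

Run:
```python
from w import *
im=cv2.imread("pics/wc.png")[:,:,::-1]
s=arm.get_state();print(s["clock"],s["width"],s["ee_pos"],s["contact_force"])
s["ee_pos"]=np.array([.4689,-.3668,.0823]);s["eef_rot"]=np.array([-.466,.464,-.532,.534])
c=view(arm,"wrist",s);p=[.4942,-.3523,.015,-.138]
W=(c,)+partmask(c,im,p);print(W[3])
for f in((0,1,3),(0,1,2,3)): print(fit([W[:3]],"caliper",p,free=f))
```

```text
4.45 0.01675481201657441 [ 0.46784631 -0.36716599  0.01544151] [-1.37711836  0.34177446  6.25002708]
[106, 39, 97, 212, 10597]
(array([ 0.49472907, -0.35172659,  0.015     , -0.14550234]), np.float64(0.04219285147294739))
(array([ 0.49459749, -0.35165986,  0.01222017, -0.14245692]), np.float64(0.029075561525922056))
```

```bash
cat >> w.py <<'E'
OFF={"caliper":(-.018,.0,.0245),"handpiece":(-.011,0,0),"jaw":(0,0,.031)} # part centre in tool frame
def Rt(name,yaw,tilt=np.radians(25)):
    F=rot(yaw,tilt);x,y,z=F.T
    return np.c_[x,-z,y] if name=="jaw" else np.c_[-y,-z,x]
def place(name,home,h,dx=0,dy=0):
    "TCP pose for part centre at home + h along foam z"
    F=rot(home[3],np.radians(25));R=Rt(name,home[3])
    return mv(np.array(home[:3])+F@[dx,dy,h]-R@np.array(OFF[name]),0,R)
E
python3 - <<'E'
from w import *
mv([.468,-.367,.12],-.142-np.pi/2)
mv([.43,-.1,.28],-.142-np.pi/2)
mv([.42,.02,.28],.2-np.pi/2)
E
```

```text
row [-0.0, -10.46, 0.08] [-0.006, 0.005, 0.001] |d| 10.5
row [-25.92, -26.54, -7.23] [-0.006, 0.005, 0.001] |d| 37.8
row [-37.67, -26.57, -9.85] [-0.006, -0.337, 0.002] |d| 47.1
```

Call:
{"op": "servo_tool", "data": {"commands": [1,0,-6,0,0,0,0,1,0,-12,0,0,0,0,1,-5,-16,-1.3,0,0,0,1,-10.5,-18.5,-2.7,0,-0.05,0,1,-16,-21,-4.2,0,-0.12,0,1,-21.5,-23.5,-5.6,0,-0.19,0,1,-27,-26,-7.2,0,-0.26,0,1,-32.5,-26.5,-8.6,0,-0.33,0]}}

```text
clock: 5.45
ee_pos: [0.4254, -0.0314, 0.2813]
eef_rot: [0.548, -0.545, 0.446, -0.452]
contact_force: [1.9, 1.1, -3.0]
width: 0.0164
```

Run:
```python
from w import *
s=arm.get_state();print(s["clock"],s["width"],s["ee_pos"],np.round(s["q"],2),s["contact_force"])
d,rv=mv([.374,.398,.235],0,Rt("caliper",.675))
```

```text
5.45 0.01635525367503045 [ 0.42536869 -0.03138828  0.28130331] [-0.19 -0.38  1.87 -0.    1.65  1.18] [ 1.9147818   1.11245553 -2.95680631]
row [-43.14, 4.47, 3.24] [0.421, -0.471, 0.111] |d| 43.5
```

Call:
{"op": "servo_tool", "data": {"commands": [1,-5.5,0.6,0.4,0.06,-0.067,0.016,1,-11,1.2,0.8,0.12,-0.134,0.032,1,-17,1.8,1.2,0.18,-0.2,0.048,1,-23,2.4,1.7,0.24,-0.27,0.064,1,-29,3,2.2,0.3,-0.34,0.08,1,-34,3.6,2.6,0.36,-0.4,0.095,1,-39,4.1,2.9,0.421,-0.471,0.111,1,-43.1,4.5,3.2,0.421,-0.471,0.111]}}

```text
clock: 6.45
ee_pos: [0.372, 0.3984, 0.2333]
eef_rot: [0.76, -0.485, 0.232, -0.364]
contact_force: [1.1, -0.9, -1.6]
width: 0.0162
```

Call:
{"op": "servo_tool", "data": {"commands": [1,0,0,0,0,0,0]}}

```text
clock: 6.58
ee_pos: [0.3701, 0.4, 0.2316]
eef_rot: [0.76, -0.486, 0.232, -0.363]
contact_force: [-0.1, -0.8, -1.6]
width: 0.0165
```

```bash
cat > pk.py <<'E'
from w import *
def pockets(c,im,names,seed=P,verbose=True):
    m=blue(im);out={}
    for n in names:
        p=seed[n];q=project(c,np.array([p[:3]]))[0];w=int(1.1*np.linalg.norm(project(c,np.array([[p[0]+.085,p[1],p[2]]]))[0]-q))
        roi=[int(v) for v in(max(q[0]-w,0),max(q[1]-w,0),min(q[0]+w,560),min(q[1]+w,420))]
        k,l,st,ce=cv2.connectedComponentsWithStats(m.astype(np.uint8))
        ok=[i for i in range(1,k) if st[i,4]>150];i=min(ok,key=lambda i:np.linalg.norm(ce[i]-q))
        M=(l==i).astype(float);print(n,q.round(),st[i].tolist())
        for f in((0,1,3),(0,1,2,3)):
            r,e=fit([(c,M,roi)],n,p,True,f);print("  ",r.round(4),round(e,3))
        out[n]=r
    return out
E
python3 - <<'E'
from pk import *
s,im,c=snap("d");pockets(c,im,P)
for n in P:
    M=rot(.678,np.radians(25));print(n,"foam-frame",(M.T@(np.array(P[n][:3]))).round(4))
E
```

```text
d t 6.58 pos [0.3701 0.4    0.2316] q [ 0.75 -0.45  2.06 -0.03  1.09  1.65] F [-0.1 -0.8 -1.6] w 0.0165
handpiece [489. 171.] [478, 101, 46, 129, 3078]
   [0.5697 0.2945 0.0644 0.6626] 0.117
   [0.565  0.2964 0.0707 0.6617] 0.085
caliper [413. 173.] [377, 92, 67, 143, 4517]
   [0.5092 0.3622 0.0785 0.666 ] 0.054
   [0.508  0.3625 0.0806 0.6611] 0.061
jaw [591. 207.] [535, 157, 25, 85, 1275]
   [0.5909 0.2146 0.0711 0.6735] 0.052
   [0.5916 0.214  0.0698 0.672 ] 0.051
handpiece foam-frame [ 0.5951 -0.1189 -0.2064]
caliper foam-frame [ 0.5962 -0.0404 -0.1914]
jaw foam-frame [ 0.5662 -0.2123 -0.1856]
```

View pics/wd.png

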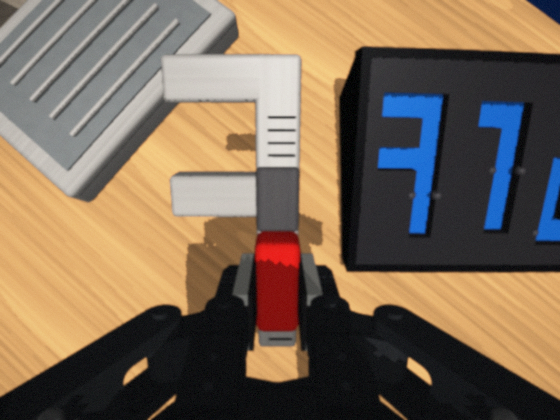

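```bash
cat > jf.py <<'E'
from pk import *
def mk(c,im,n,p):
    m=blue(im);q=project(c,np.array([p[:3]]))[0];w=int(1.1*np.linalg.norm(project(c,np.array([[p[0]+.085,p[1],p[2]]]))[0]-q))
    roi=[int(v) for v in(max(q[0]-w,0),max(q[1]-w,0),min(q[0]+w,560),min(q[1]+w,420))]
    k,l,st,ce=cv2.connectedComponentsWithStats(m.astype(np.uint8))
    i=min([i for i in range(1,k) if st[i,4]>150],key=lambda i:np.linalg.norm(ce[i]-q))
    return c,(l==i).astype(float),roi
E
python3 - <<'E'
from jf import *
s=arm.get_state();c=view(arm,"wrist",s);im=cv2.imread("pics/wd.png")[:,:,::-1]
t=view(arm,"top");it=cv2.imread("pics/top0.png")[:,:,::-1]
F=rot(.667,np.radians(25))
for n in P:
    p=P[n]
    r,e=fit([mk(c,im,n,p),mk(t,it,n,p)],n,p,True);print(n,r.round(4),round(e,3),"foam",(F.T@r[:3]).round(4))
R0=quat(s["eef_rot"]).as_matrix();R=np.c_[R0[:,2],-R0[:,0],-R0[:,1]]
o=s["ee_pos"]+R0@np.array(OFF["caliper"])
print(project(c,np.array([(65,-27,-2),(65,27,-2),(47,27,-2),(0,27,-2),(-5,-27,15),(-5,-9,15)])/1000@R.T+o).round(0).tolist())
place("caliper",[.508,.3610,.080,.666],.03)
E
```

```text
handpiece [0.5615 0.2962 0.0749 0.6716] 0.159 foam [ 0.5975 -0.1147 -0.196 ]
caliper [0.5106 0.3604 0.0756 0.6678] 0.152 foam [ 0.5976 -0.0327 -0.1953]
jaw [0.5958 0.2082 0.0616 0.6692] 0.135 foam [ 0.567  -0.205  -0.1964]
[[302.0, 53.0], [157.0, 54.0], [160.0, 104.0], [170.0, 220.0], [302.0, 247.0], [254.0, 247.0]]
row [13.34, 14.25, -1.28] [0.004, 0.013, -0.005] |d| 19.6
```

```bash
cat >> w.py <<'E'
P={"handpiece":[.5615,.2962,.0749,.669],"caliper":[.5106,.3604,.0756,.668],"jaw":[.5958,.2082,.0616,.669]}
E
python3 - <<'E'
from w import *
for h in(.06,.03): place("caliper",P["caliper"],h)
E
```

```text
row [13.54, 11.72, -1.32] [0.004, 0.011, -0.005] |d| 18.0
row [13.56, 14.72, -1.31] [0.004, 0.011, -0.005] |d| 20.1
```

Call:
{"op": "servo_tool", "data": {"commands": [1,5,4,-0.5,0,0,0,1,9,8,-1,0,0.01,0,1,13.5,11.7,-1.3,0,0.01,0,1,13.55,14.7,-1.3,0,0.011,0,1,13.55,14.7,-1.3,0.004,0.011,-0.005,1,13.55,14.7,-1.3,0.004,0.011,-0.005,1,13.55,14.7,-1.3,0.004,0.011,-0.005,1,13.55,14.7,-1.3,0.004,0.011,-0.005]}}

```text
clock: 7.62
ee_pos: [0.4947, 0.3254, 0.0943]
eef_rot: [0.759, -0.483, 0.233, -0.368]
contact_force: [-0.4, -0.2, -2.7]
width: 0.0165
```

Run:
```python
from w import *
s,im,c=snap("e");it=arm.get_image("top");cv2.imwrite("pics/te.png",it[:,:,::-1])
for h in(.012,0): place("caliper",P["caliper"],h)
a=im[0:330,60:500];b=cv2.resize(it[170:270,60:220],None,fx=3.3,fy=3.3)
cv2.imwrite("pics/e2.png",cv2.hconcat([a[:,:,::-1],b[:330,:360,::-1]]))
```

```text
e t 7.62 pos [0.4947 0.3254 0.0943] q [ 0.43 -0.16  2.1   0.14  0.78  1.26] F [-0.4 -0.2 -2.7] w 0.0165
row [0.03, 1.89, -0.09] [-0.001, 0.001, 0.0] |d| 1.9
row [0.03, 3.09, -0.09] [-0.001, 0.001, 0.0] |d| 3.1
```

View pics/e2.png

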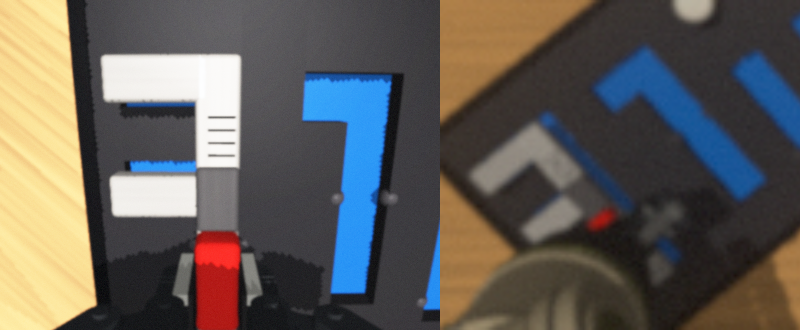

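Run:
```python
from jf import *
s=arm.get_state();c=view(arm,"wrist",s);im=cv2.imread("pics/we.png")[:,:,::-1]
p=P["handpiece"];v=mk(c,im,"handpiece",p);F=rot(.668,np.radians(25))
for f in((0,1,3),(0,1,2,3)):
    r,e=fit([v],"handpiece",p,True,f);print(r.round(4),round(e,3),"foam diff mm",(F.T@(r[:3]-p[:3])*1000).round(1))
q=P["caliper"];R=rot(q[3],np.radians(25))
print("pocket edges px",(project(c,np.array([(45.5,20,-2),(45.5,20,-15),(19.5,20,-2),(19.5,20,-15)])/1000@R.T+q[:3])-[60,0]).round().tolist())
```

```text
[0.5615 0.2974 0.0749 0.667 ] 0.035 foam diff mm [ 0.7  0.9 -0.3]
[0.5606 0.2975 0.0764 0.6631] 0.034 foam diff mm [0.7 1.6 1.3]
pocket edges px [[137.0, 108.0], [142.0, 107.0], [140.0, 163.0], [145.0, 159.0]]
```

Call:
{"op": "servo_tool", "data": {"commands": [1,0.02,1.5,-0.05,0,0,0,1,0.0,2.0,-0.05,0,0,0,1,0.0,2.4,-0.05,0,0,0,1,0.0,2.8,-0.05,0,0,0,1,0.0,3.1,-0.05,0,0,0,1,0.0,3.1,-0.05,0,0,0]}}

```text
clock: 8.48
ee_pos: [0.5049, 0.3332, 0.0655]
eef_rot: [0.759, -0.483, 0.234, -0.368]
contact_force: [4.4, 1.6, -4.3]
width: 0.0169
```

```bash
cat > st.py <<'E'
from w import *
import sys
s=arm.get_state();n=sys.argv[1];F=rot(P[n][3],np.radians(25));R0=quat(s["eef_rot"])
ctr=np.array(s["ee_pos"])+R0.apply(OFF[n])
print("t",round(s["clock"],2),"w",round(s["width"],4),"F foam",(F.T@s["contact_force"]).round(1),"off home mm",(F.T@(ctr-P[n][:3])*1000).round(1),"tilt",(Ro.from_matrix(Rt(n,P[n][3])).inv()*R0).as_rotvec().round(3))
E
python3 st.py caliper
```

```text
t 8.47 w 0.0169 F foam [ 2.2 -1.4 -5.8] off home mm [ 0.9  0.1 -0.1] tilt [ 0.002 -0.    -0.001]
```

Call:
{"op": "servo_tool", "data": {"commands": [1,0,0.15,-0.05,0,0,0,1,0,0.3,-0.05,0,0,0,1,0,0.4,-0.05,0,0,0,1,0,0.4,-0.05,0,0,0]}}

```text
clock: 8.98
ee_pos: [0.5055, 0.3335, 0.0643]
eef_rot: [0.759, -0.483, 0.233, -0.368]
contact_force: [-35.0, -28.4, 45.4]
width: 0.0164
```

```bash
python3 st.py caliper
```

```text
t 8.97 w 0.0164 F foam [-21.6  -0.6  60.2] off home mm [ 0.9  0.1 -1.5] tilt [ 0.001 -0.002 -0.001]
```

Call:
{"op": "servo_tool", "data": {"commands": [1,0,-0.15,0,0,0,0,4,0,-0.15,0,0,0,0,4,0,-0.2,0,0,0,0,4,0,-1,0,0,0,0,4,0,-6,0,0,0,0,4,0,-12,0,0,0,0,4,0,-15,0,0,0,0,4,0,-15,0,0,0,0]}}

```text
clock: 9.98
ee_pos: [0.457, 0.2947, 0.2045]
eef_rot: [0.761, -0.481, 0.232, -0.369]
contact_force: [0.6, -0.5, 0.2]
width: 0.0399
```

Run:
```python
from w import *
s,im,c=snap("f")
im2=arm.get_image("top");cv2.imwrite("pics/tf.png",im2[:,:,::-1])
p=[.589,-.2045,.015,-.148];g=grab("jaw",p);print(g)
mv([.43,.05,.28],-.148)
mv([*g,.09],-.148)
```

```text
f t 9.97 pos [0.457  0.2947 0.2045] q [ 0.4  -0.45  2.12  0.13  1.04  1.26] F [ 0.6 -0.5  0.2] w 0.0399
[ 0.55833889 -0.19992873]
row [17.58, -14.48, -12.16] [-0.416, -0.741, 0.166] |d| 25.8
row [45.11, 0.45, -25.16] [-0.416, -0.741, 0.166] |d| 51.7
```

View pics/wf.png

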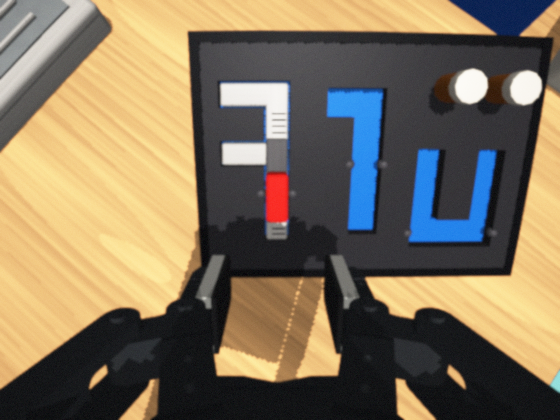

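Run:
```python
from jf import *
s=arm.get_state();c=view(arm,"wrist",s);im=cv2.imread("pics/wf.png")[:,:,::-1];F=rot(.668,np.radians(25))
for n in("handpiece","jaw"):
    p=P[n]
    for f in((0,1,3),(0,1,2,3)):
        r,e=fit([mk(c,im,n,p)],n,p,True,f);print(n,r.round(4),round(e,3),"diff",(F.T@(r[:3]-p[:3])*1000).round(1))
p=[.5105,-.0435,.015,.47];g=grab("handpiece",p);print(g)
mv([*g,.11],p[3]-np.pi/2)
```

```text
handpiece [0.5573 0.2959 0.0749 0.6671] 0.04 diff [-3.2  2.4  1.5]
handpiece [0.5571 0.296  0.0754 0.6626] 0.042 diff [-3.   2.6  1.9]
jaw [0.5927 0.2098 0.0616 0.6731] 0.072 diff [-1.3  3.1  0.6]
jaw [0.592  0.2102 0.0629 0.6668] 0.074 diff [-1.   4.   1.9]
[ 0.51548175 -0.05330725]
row [30.96, 1.05, -19.11] [-0.436, 0.196, -0.042] |d| 36.4
```

Call:
{"op": "servo_tool", "data": {"commands": [5,5,0.1,-3.2,-0.07,0.033,-0.007,5,10,0.3,-6.4,-0.14,0.066,-0.014,5,15.5,0.5,-9.6,-0.21,0.1,-0.02,5,20.5,0.7,-12.8,-0.3,0.13,-0.028,5,25.5,0.9,-16,-0.37,0.165,-0.035,5,31,1.05,-19.1,-0.436,0.196,-0.042,5,31,1.05,-19.1,-0.436,0.196,-0.042,5,31,1.05,-19.1,-0.436,0.196,-0.042]}}

```text
clock: 11.08
ee_pos: [0.5147, -0.0531, 0.108]
eef_rot: [0.603, -0.603, 0.371, -0.369]
contact_force: [0.0, 0.2, -0.2]
width: 0.0502
```

Call:
{"op": "servo_tool", "data": {"commands": [5,0,0,0,0,0,0]}}

```text
clock: 11.2
ee_pos: [0.5145, -0.0519, 0.1079]
eef_rot: [0.603, -0.603, 0.371, -0.368]
contact_force: [0.1, -0.5, 1.0]
width: 0.0501
```

Run:
```python
from jf import *
s=dict(arm.get_state());s["ee_pos"]=np.array([.457,.2947,.2045]);s["eef_rot"]=np.array([.761,-.481,.232,-.369])/np.linalg.norm([.761,-.481,.232,-.369])
c=view(arm,"wrist",s);im=cv2.imread("pics/wf.png")[:,:,::-1];F=rot(.668,np.radians(25))
for n in("handpiece","jaw"):
    p=P[n]
    for f in((0,1,3),):
        r,e=fit([mk(c,im,n,p)],n,p,True,f);print(n,r.round(4),round(e,3),"diff",(F.T@(r[:3]-p[:3])*1000).round(1))
s,im,c=snap("g")
p=[.5105,-.0435,.015,.47];W=(c,)+partmask(c,im,p);print(W[2:])
for f in((0,1,3),(0,1,2,3)):
    r,e=fit([W[:3]],"handpiece",p,free=f);print(r.round(4),round(e,3))
    g=grab("handpiece",r);print(g);mv([*g,.014],r[3]-np.pi/2)
```

```text
handpiece [0.562  0.2979 0.0749 0.6602] 0.054 diff [ 1.3  1.  -0.6]
jaw [0.5969 0.2098 0.0616 0.6592] 0.085 diff [ 1.7  0.6 -0.8]
g t 11.2 pos [ 0.5145 -0.0519  0.1079] q [-0.2   0.    1.85  0.    1.29  0.9 ] F [ 0.1 -0.5  1. ] w 0.0501
((133, 79, 395, 341), [96, 39, 71, 176, 6587])
[ 0.5115 -0.0435  0.015   0.4613] 0.169
[ 0.51638438 -0.05338731]
row [0.27, 9.39, 0.13] [0.002, 0.01, -0.004] |d| 9.4
[ 5.103e-01 -4.430e-02  2.000e-04  4.611e-01] 0.084
[ 0.51516229 -0.05413969]
row [0.28, 9.39, -0.01] [0.002, 0.01, -0.004] |d| 9.4
```

View pics/wg.png

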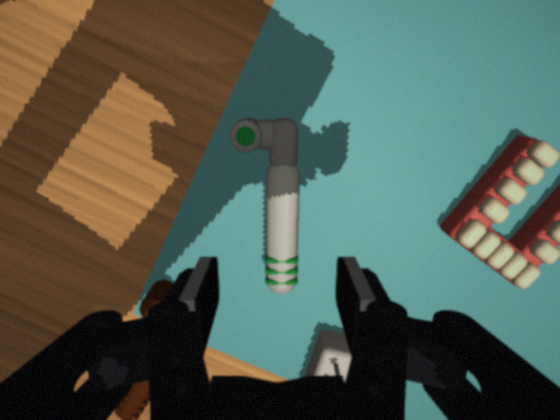

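Call:
{"op": "servo_tool", "data": {"commands": [5,0.28,6,0.05,0,0.01,0,5,0.28,9,0.05,0,0.01,0,5,0.28,9.4,0.05,0,0.01,0,5,0.28,9.4,0.05,0,0.01,0,1,0.28,9.4,0.05,0,0.01,0,1,0.28,9.4,0.05,0,0.01,0,1,0.28,9.4,0.05,0,0.01,0,1,0.28,9.4,0.05,0,0.01,0]}}

```text
clock: 12.25
ee_pos: [0.5175, -0.0541, 0.0161]
eef_rot: [0.602, -0.6, 0.373, -0.372]
contact_force: [-1.3, 0.5, 8.2]
width: 0.0204
```

Run:
```python
from w import *
s=arm.get_state();R0=quat(s["eef_rot"]);print(s["clock"],s["width"],np.round(s["ee_pos"],4),s["contact_force"])
for p in([.5109,-.0438,.015],): print("offset tool mm",(R0.inv().apply(np.array(p)-s["ee_pos"])*1000).round(1))
n=np.array([0,0,1]);
d,rv=place("handpiece",[*np.array(P["handpiece"][:3])+[-.05,-.04,0],.667],.13)
place("handpiece",[.5617,.2975,.0749,.667],.05)
```

```text
12.25 0.02043603961947652 [ 0.5175 -0.0541  0.0161] [-1.28092383  0.50080955  8.21528224]
offset tool mm [-12.1   1.1  -1.3]
row [-25.88, -17.62, 8.14] [0.433, -0.203, 0.043] |d| 32.3
row [-28.02, -10.35, 17.78] [0.433, -0.203, 0.043] |d| 34.8
```

```bash
cat >> w.py <<'E'
OFF["handpiece"]=(-.011,.001,-.001)
P["handpiece"]=[.5617,.2975,.0749,.667];P["jaw"]=[.5965,.2093,.0612,.668]
E
python3 -c "
from w import *
place('handpiece',P['handpiece'],.09);place('handpiece',P['handpiece'],.03)"
```

```text
row [-27.69, -14.11, 16.18] [0.433, -0.203, 0.043] |d| 35.0
row [-28.2, -8.67, 18.65] [0.433, -0.203, 0.043] |d| 34.9
```

Call:
{"op": "servo_tool", "data": {"commands": [1,0,-6,0,0,0,0,1,-4,-10.5,1,0.08,-0.04,0,1,-9,-13,3,0.16,-0.08,0.015,1,-14,-15,5,0.24,-0.12,0.025,1,-19.5,-16,8,0.32,-0.16,0.035,1,-24.5,-15.5,11.5,0.4,-0.2,0.043,1,-27.5,-14.5,15,0.433,-0.203,0.043,1,-28,-14,16,0.433,-0.203,0.043]}}

```text
clock: 13.25
ee_pos: [0.5353, 0.2697, 0.1563]
eef_rot: [0.759, -0.484, 0.234, -0.367]
contact_force: [0.0, -0.8, -1.6]
width: 0.0204
```

```bash
python3 -c "
from w import *
import os
os.system('python3 st.py handpiece')
place('handpiece',P['handpiece'],.06);place('handpiece',P['handpiece'],.03)"
```

```text
t 13.25 w 0.0204 F foam [-1.1 -0.7 -1.2] off home mm [-1.   5.5 88.9] tilt [-0.    -0.003  0.001]
this script no longer has the robotException ignored in: <_io.TextIOWrapper mode='rw' encoding='UTF-8'>
Traceback (most recent call last):
BrokenPipeError: [Errno 32] Broken pipe
```

Call:
{"op": "servo_tool", "data": {"commands": [1,0.5,3,0.1,0,0,0,1,0.55,5.9,0.1,0,0,0,1,0.55,5.9,0.1,0,0,0,1,0.55,5.9,0.1,0,0,0,1,0.55,5.9,0.1,0,0,0]}}

```text
clock: 13.88
ee_pos: [0.5599, 0.2813, 0.1052]
eef_rot: [0.76, -0.483, 0.233, -0.368]
contact_force: [0.1, -0.1, -1.7]
width: 0.0205
```

```bash
python3 st.py handpiece
python3 - <<'E'
from w import *
s,im,c=snap("h");q=P["handpiece"];R=rot(q[3],np.radians(25));t=np.array(q[:3])
R0=quat(s["eef_rot"]).as_matrix();Rp=np.c_[R0[:,2],-R0[:,0],-R0[:,1]];o=s["ee_pos"]+R0@np.array(OFF["handpiece"])
im=im.copy()
L=[(-60,-22),(60,-22),(60,22),(40,22),(40,0),(-60,0)]
for z,M,T,col in((-2,R,t,(255,255,0)),(15,Rp,o,(255,0,0))):
    g=np.array([(x,y,z) for x,y in L])/1000
    cv2.polylines(im,[project(c,g@M.T+T).round().astype(int)],True,col,1)
cv2.imwrite("pics/h2.png",cv2.resize(im[60:340,130:480],None,fx=2,fy=2)[:,:,::-1])
E
```

```text
t 13.88 w 0.0205 F foam [-0.8 -0.2 -1.5] off home mm [ 1.4 -0.6 31.3] tilt [ 0.002 -0.003  0.   ]
h t 13.88 pos [0.5599 0.2813 0.1052] q [ 0.29 -0.06  1.99  0.22  0.81  1.08] F [ 0.1 -0.1 -1.7] w 0.0205
```

View pics/h2.png

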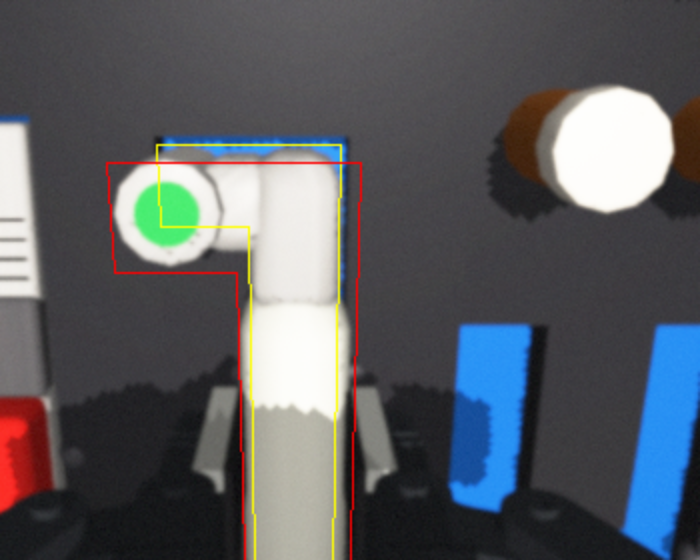

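Call:
{"op": "servo_tool", "data": {"commands": [1,-0.05,0.8,-0.22,0,0,0,1,-0.05,1.5,-0.22,0,0,0,1,-0.05,1.9,-0.22,0,0,0,1,-0.05,2.3,-0.22,0,0,0,1,-0.05,2.7,-0.22,0,0,0,1,-0.05,3.1,-0.22,0,0,0,1,-0.05,3.1,-0.22,0,0,0]}}

```text
clock: 14.8
ee_pos: [0.5688, 0.2886, 0.076]
eef_rot: [0.76, -0.483, 0.233, -0.368]
contact_force: [5.4, -1.7, -3.1]
width: 0.0203
```

```bash
python3 st.py handpiece
```

```text
t 14.8 w 0.0203 F foam [ 1.6 -4.7 -4.2] off home mm [-0.5 -0.4  0. ] tilt [ 0.002 -0.003 -0.   ]
```

Call:
{"op": "servo_tool", "data": {"commands": [1,0,0.15,0,0,0,0,1,0,0.25,0,0,0,0,1,0,0.35,0,0,0,0,1,0,0.35,0,0,0,0]}}

```text
clock: 15.3
ee_pos: [0.5692, 0.2887, 0.0754]
eef_rot: [0.759, -0.484, 0.233, -0.367]
contact_force: [-33.1, -25.9, 40.1]
width: 0.0206
```

```bash
python3 st.py handpiece
```

```text
t 15.3 w 0.0206 F foam [-21.2   0.1  54.1] off home mm [-0.4 -0.6 -0.8] tilt [ 0.001 -0.004  0.   ]
```

Floor contact at about 54 N. Release and retreat.

Call:
{"op": "servo_tool", "data": {"commands": [1,0,-0.2,0,0,0,0,4,0,-0.2,0,0,0,0,4,0,-0.3,0,0,0,0,4,0,-1,0,0,0,0,4,0,-6,0,0,0,0,4,0,-12,0,0,0,0,4,0,-17,0,0,0,0,4,0,-17,0,0,0,0]}}

```text
clock: 16.3
ee_pos: [0.5147, 0.2444, 0.2362]
eef_rot: [0.761, -0.481, 0.23, -0.37]
contact_force: [0.2, -0.4, 0.3]
width: 0.0398
```

Run:
```python
from w import *
s,im,c=snap("i")
F=rot(.668,np.radians(25))
p=[.589,-.2045,.015,-.148];g=grab("jaw",p);print(g)
mv([.47,.0,.28],-.148)
mv([*g,.12],-.148)
```

```text
i t 16.3 pos [0.5147 0.2444 0.2362] q [ 0.24 -0.37  2.01  0.2   1.1   1.09] F [ 0.2 -0.4  0.3] w 0.0398
[ 0.55833889 -0.19992873]
row [16.45, -12.16, -14.83] [-0.42, -0.739, 0.17] |d| 25.3
row [37.54, 0.03, -26.68] [-0.42, -0.739, 0.17] |d| 46.1
```

View pics/wi.png

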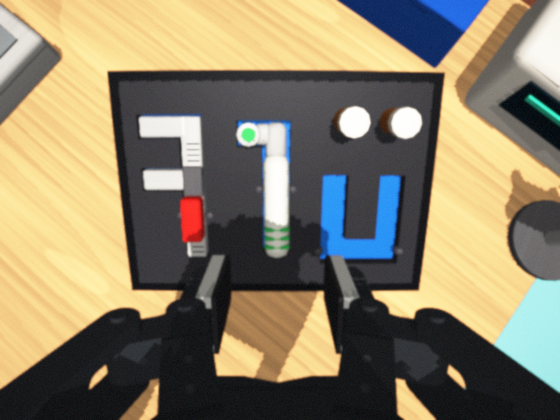

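Call:
{"op": "servo_tool", "data": {"commands": [5.5,4,-3,-3.5,-0.08,-0.12,0.03,5.5,8,-6,-7,-0.16,-0.27,0.06,5.5,12,-9,-10.5,-0.26,-0.42,0.1,5.5,16.4,-11.5,-14.5,-0.35,-0.57,0.14,5.5,21.5,-10,-17.5,-0.42,-0.739,0.17,5.5,26,-7,-20,-0.42,-0.739,0.17,5.5,31,-4,-23,-0.42,-0.739,0.17,5.5,36,-1,-26,-0.42,-0.739,0.17]}}

```text
clock: 17.35
ee_pos: [0.548, -0.183, 0.1327]
eef_rot: [0.705, -0.705, 0.053, -0.051]
contact_force: [1.1, 0.9, 0.3]
width: 0.0551
```

Call:
{"op": "servo_tool", "data": {"commands": [5.5,1.5,1,-0.6,0,0,0,5.5,1.5,1,-0.6,0,0,0,5.5,1.5,1,-0.6,0,0,0]}}

```text
clock: 17.73
ee_pos: [0.5615, -0.1904, 0.1223]
eef_rot: [0.706, -0.705, 0.053, -0.051]
contact_force: [-0.3, 0.5, -0.3]
width: 0.0551
```

Run:
```python
from w import *
s,im,c=snap("j")
p=[.589,-.2045,.015,-.148];W=(c,)+partmask(c,im,p);print(W[2:])
for f in((0,1,3),(0,1,2,3)):
    r,e=fit([W[:3]],"jaw",p,free=f);print(r.round(4),round(e,3))
    g=grab("jaw",r);print(g);mv([*g,.014],r[3])
```

```text
j t 17.73 pos [ 0.5615 -0.1904  0.1223] q [-0.41  0.19  1.62 -0.    1.33 -0.27] F [-0.3  0.5 -0.3] w 0.0551
((199, 100, 435, 336), [59, 66, 177, 170, 13125])
[ 0.5892 -0.2041  0.015  -0.1642] 0.338
[ 0.55859064 -0.1990404 ]
row [-0.18, 10.9, -0.91] [-0.001, 0.017, -0.002] |d| 10.9
[ 0.5891 -0.2056  0.0081 -0.1507] 0.319
[ 0.55848293 -0.20094665]
row [-0.16, 10.9, -1.1] [-0.001, 0.004, -0.002] |d| 11.0
```

Call:
{"op": "servo_tool", "data": {"commands": [5.5,-0.17,5,-1,0,0.005,0,5.5,-0.17,9.5,-1,0,0.005,0,5.5,-0.17,10.9,-1,0,0.005,0,5.5,-0.17,10.9,-1,0,0.005,0,1,-0.17,10.9,-1,0,0.005,0,1,-0.17,10.9,-1,0,0.005,0,1,-0.17,10.9,-1,0,0.005,0,1,-0.17,10.9,-1,0,0.005,0]}}

```text
clock: 18.77
ee_pos: [0.5604, -0.2007, 0.0167]
eef_rot: [-0.705, 0.705, -0.053, 0.054]
contact_force: [-1.8, 1.8, 8.4]
width: 0.0203
```

Run:
```python
from w import *
s=arm.get_state();R0=quat(s["eef_rot"]);print(s["clock"],s["width"],np.round(s["ee_pos"],4),s["contact_force"])
print("offset tool mm",(R0.inv().apply(np.array([.5892,-.2048,.015])-s["ee_pos"])*1000).round(1))
OFF["jaw"]=(.031,.0012,0)
F=rot(.668,np.radians(25));place("jaw",P["jaw"],.12);place("jaw",P["jaw"],.03)
```

```text
18.775 0.02027033923940871 [ 0.5604 -0.2007  0.0167] [-1.79675774  1.81712797  8.37817466]
offset tool mm [29.1  1.7  0.3]
row [-8.02, -14.15, 35.27] [0.18, -0.806, -0.41] |d| 38.8
row [-5.44, -5.99, 38.06] [0.18, -0.806, -0.41] |d| 38.9
```

```bash
echo 'OFF["jaw"]=(.031,.0015,.0003)'>>w.py
python3 - <<'E'
from w import *
for q in([.555,-.2,.08],[.53,-.17,.13],[.505,-.13,.18],[.48,-.08,.21],[.475,-.02,.22],[.475,.04,.22],[.48,.1,.21]): mv(q,-.148)
place("jaw",P["jaw"],.12)
E
```

```text
row [-0.53, -6.33, -0.01] [0.0, -0.004, 0.002] |d| 6.4
row [-3.45, -11.34, 2.57] [0.0, -0.004, 0.002] |d| 12.1
row [-6.52, -16.34, 6.15] [0.0, -0.004, 0.002] |d| 18.6
row [-9.74, -19.35, 10.71] [0.0, -0.004, 0.002] |d| 24.2
row [-11.14, -20.35, 16.56] [0.0, -0.004, 0.002] |d| 28.5
row [-12.05, -20.36, 22.49] [0.0, -0.004, 0.002] |d| 32.6
row [-12.46, -19.36, 28.5] [0.0, -0.004, 0.002] |d| 36.6
row [-8.01, -14.18, 35.24] [0.18, -0.806, -0.41] |d| 38.8
```

Call:
{"op": "servo_tool", "data": {"commands": [1,-0.4,-6,0,0,0,0,1,-3.4,-11,2.5,0,0,0,1,-6.5,-15.5,6,0,0,0,1,-9.7,-18.5,10.5,0,-0.08,0,1,-11.1,-20,16,0.03,-0.22,-0.07,1,-12,-20.3,22,0.07,-0.37,-0.16,1,-12.4,-19.3,27.5,0.11,-0.52,-0.25,1,-11,-17.5,32,0.15,-0.67,-0.34]}}

```text
clock: 19.77
ee_pos: [0.5002, 0.1348, 0.1936]
eef_rot: [0.713, -0.628, -0.307, 0.059]
contact_force: [0.4, -0.2, -1.8]
width: 0.0207
```

Run:
```python
from w import *
s=arm.get_state();print(s["clock"],s["width"],np.round(s["ee_pos"],4),s["q"])
place("jaw",P["jaw"],.08);place("jaw",P["jaw"],.035)
```

```text
19.775 0.020652672730753885 [0.5002 0.1348 0.1936] [ 0.02324473 -0.42356769  2.10279225  0.2174655   1.15430173 -0.56724067]
row [2.88, 8.83, 0.46] [0.03, -0.129, -0.063] |d| 9.3
row [3.15, 13.32, 0.61] [0.03, -0.129, -0.063] |d| 13.7
```

Call:
{"op": "servo_tool", "data": {"commands": [1,1.5,4,0.2,0.03,-0.129,-0.063,1,2.9,8.8,0.46,0.03,-0.129,-0.063,1,2.9,8.8,0.46,0.03,-0.129,-0.063,1,3.1,12,0.6,0.03,-0.129,-0.063,1,3.15,13.3,0.6,0.03,-0.129,-0.063,1,3.15,13.3,0.6,0.03,-0.129,-0.063,1,3.15,13.3,0.6,0.03,-0.129,-0.063]}}

```text
clock: 20.65
ee_pos: [0.5632, 0.1818, 0.0831]
eef_rot: [0.702, -0.602, -0.372, 0.081]
contact_force: [-0.4, -0.8, -1.8]
width: 0.0198
```

```bash
python3 st.py jaw
python3 - <<'E'
from w import *
s,im,c=snap("k");q=P["jaw"];R=rot(q[3],np.radians(25));t=np.array(q[:3])
R0=quat(s["eef_rot"]).as_matrix();Rp=np.c_[R0[:,0],R0[:,2],-R0[:,1]];o=s["ee_pos"]+R0@np.array(OFF["jaw"])
im=im.copy()
for z,M,T,col,g in((-2,R,t,(255,255,0),1.5),(15,Rp,o,(255,0,0),0)):
    L=[(-42-g,-36-g),(42+g,-36-g),(42+g,-16+g),(-20+g,-16+g),(-20+g,16-g),(42+g,16-g),(42+g,36+g),(-42-g,36+g)]
    cv2.polylines(im,[project(c,np.array([(x,y,z) for x,y in L])/1000@M.T+T).round().astype(int)],True,col,1)
cv2.imwrite("pics/k2.png",cv2.resize(im[60:360,130:520],None,fx=2,fy=2)[:,:,::-1])
E
```

```text
t 20.65 w 0.0198 F foam [-1.5 -0.4 -1.3] off home mm [ 1.1 -0.7 36.6] tilt [-0.001 -0.    -0.002]
k t 20.65 pos [0.5632 0.1818 0.0831] q [ 0.08 -0.11  2.08  0.32  0.83 -0.77] F [-0.4 -0.8 -1.8] w 0.0198
```

View pics/k2.png

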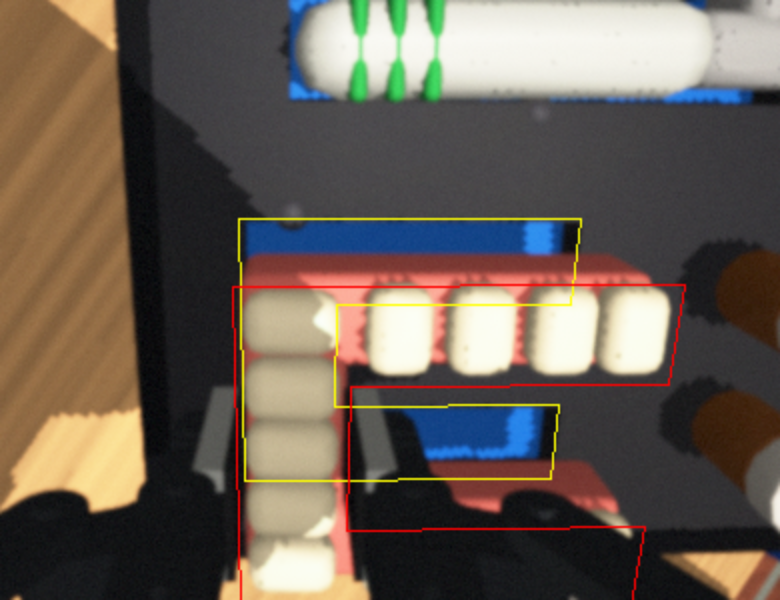

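Call:
{"op": "servo_tool", "data": {"commands": [1,-0.1,1,0.06,0,0,0,1,-0.1,1.9,0.06,0,0,0,1,-0.1,2.3,0.06,0,0,0,1,-0.1,2.7,0.06,0,0,0,1,-0.1,3.1,0.06,0,0,0,1,-0.1,3.5,0.06,0,0,0,1,-0.1,3.65,0.06,0,0,0,1,-0.1,3.65,0.06,0,0,0]}}

```text
clock: 21.7
ee_pos: [0.5749, 0.1914, 0.0502]
eef_rot: [0.702, -0.602, -0.372, 0.081]
contact_force: [-2.4, 0.5, 3.6]
width: 0.0204
```

```bash
python3 st.py jaw
```

```text
t 21.7 w 0.0204 F foam [0.1 1.9 3.9] off home mm [ 0.9 -0.4  0.5] tilt [-0.002 -0.001 -0.003]
```

Call:
{"op": "servo_tool", "data": {"commands": [1,0,0.15,0,0,0,0,1,0,0.3,0,0,0,0,1,0,0.4,0,0,0,0,1,0,0.4,0,0,0,0]}}

```text
clock: 22.2
ee_pos: [0.5751, 0.1916, 0.05]
eef_rot: [0.702, -0.602, -0.372, 0.083]
contact_force: [-60.5, -28.8, 69.8]
width: 0.0203
```

```bash
python3 st.py jaw
```

```text
t 22.2 w 0.0203 F foam [-29.7  14.9  90.9] off home mm [ 1.1 -0.3  0.1] tilt [ 0.    -0.003 -0.   ]
```

Call:
{"op": "servo_tool", "data": {"commands": [1,0,-0.2,0,0,0,0,4,0,-0.2,0,0,0,0,4,0,-0.3,0,0,0,0,4,0,-1,0,0,0,0,4,0,-6,0,0,0,0,4,0,-12,0,0,0,0,4,0,-17,0,0,0,0,4,0,-17,0,0,0,0]}}

```text
clock: 23.2
ee_pos: [0.521, 0.1464, 0.2103]
eef_rot: [0.7, -0.602, -0.375, 0.079]
contact_force: [0.5, -0.4, 1.4]
width: 0.0402
```

Call:
{"op": "servo_tool", "data": {"commands": [4,5,-5,-4,0,0,0,4,5,-5,-4,0,0,0,4,5,-5,-4,0,0,0,4,5,-5,-4,0,0,0]}}

```text
clock: 23.7
ee_pos: [0.563, 0.1303, 0.2749]
eef_rot: [0.701, -0.602, -0.374, 0.08]
contact_force: [-0.5, 0.3, -0.6]
width: 0.0399
```

Run:
```python
from w import *
s,im,c=snap("l");im=im.copy()
D={"handpiece":[(-60,-22),(60,-22),(60,22),(40,22),(40,0),(-60,0)],"jaw":[(-42,-36),(42,-36),(42,-16),(-20,-16),(-20,16),(42,16),(42,36),(-42,36)],
"caliper":[(-65,-27),(65,-27),(65,27),(47,27),(47,-9),(18,-9),(18,27),(0,27),(0,-9),(-65,-9)]}
a=cv2.resize(im,None,fx=1,fy=1)
for n,L in D.items():
    R=rot(P[n][3],np.radians(25))
    for z,col in((-2,(255,255,0)),(15 if n!="caliper" else -2,(255,0,0))):
        cv2.polylines(a,[project(c,np.array([(x,y,z) for x,y in L])/1000@R.T+P[n][:3]).round().astype(int)],True,col,1)
it=arm.get_image("top");cv2.imwrite("pics/tl.png",it[:,:,::-1])
sc=arm.get_image("scene");cv2.imwrite("pics/sl.png",sc[:,:,::-1])
b=cv2.vconcat([cv2.resize(it[160:260,60:220],(400,250)),cv2.resize(sc[130:250,330:460],(400,350),interpolation=cv2.INTER_CUBIC)])
a=cv2.resize(a[60:340],None,fx=1,fy=1)
cv2.imwrite("pics/l2.png",cv2.hconcat([cv2.resize(im[0:420,80:480],(400,420)),np.zeros((420,0,3),np.uint8)])[:,:,::-1] if 0 else cv2.hconcat([cv2.copyMakeBorder(a[:, 80:480],0,320,0,0,cv2.BORDER_CONSTANT),b])[:,:,::-1])
for n,p in [("bur_block",0),("spray",0),("jar",0),("cup",0)]:
    for cam in("top","scene"):
        r=arm.search_frame(cam,n);print(n,cam,[(np.round(x["centre"],1).tolist(),round(x["score"],2)) for x in r[:2]])
print(arm.get_state()["ee_pos"],arm.get_state()["contact_force"])
```

```text
l t 23.7 pos [0.563  0.1303 0.2749] q [-0.04 -0.32  1.89  0.29  1.23 -0.76] F [-0.5  0.3 -0.6] w 0.0399
bur_block top [([333.5, 273.3], 0.91)]
bur_block scene [([214.8, 224.8], 0.91)]
spray top [([413.6, 129.6], 0.88)]
spray scene [([191.1, 306.2], 0.64), ([392.8, 195.7], 0.39)]
jar top [([456.0, 177.5], 0.77)]
jar scene [([130.7, 304.5], 0.95)]
cup top [([313.5, 110.3], 0.72)]
cup scene [([293.6, 290.8], 0.91)]
[0.56405885 0.1301284  0.27721367] [ 0.1029484  -0.50204327 -0.30535786]
```

View pics/l2.png

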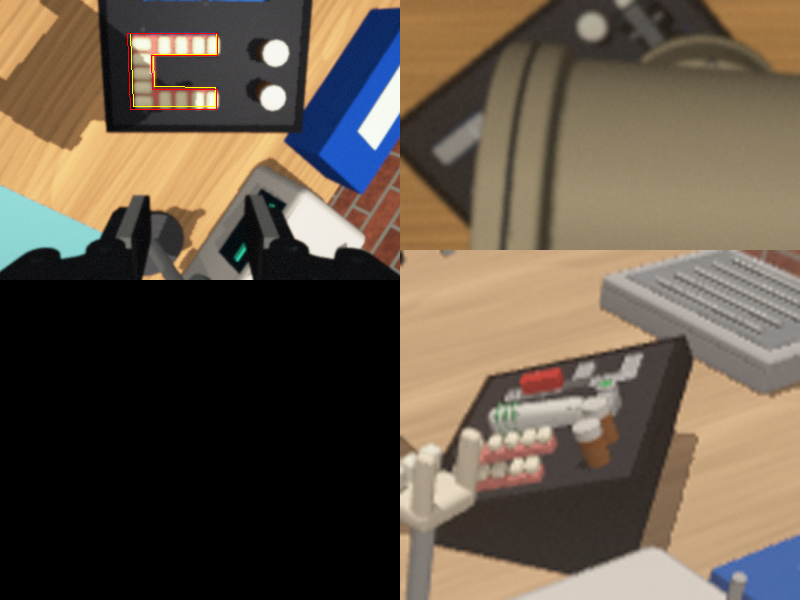

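```bash
cat > touch.py <<'E'
from w import *
import sys
n=sys.argv[1];g={"jaw":(-.031,0),"handpiece":(0,-.011),"caliper":(-.025,-.018)}[n]
F=rot(P[n][3],np.radians(25));s=arm.get_state()
tip=F.T@(np.array(s["ee_pos"])-P[n][:3])-[*g,.015]
print("t",round(s["clock"],2),"w",round(s["width"],4),"F foam",(F.T@s["contact_force"]).round(1),"tip over home-top mm",(tip*1000).round(1))
for h in(.06,.02,.003): mv(np.array(P[n][:3])+F@[*g,.015+h],0,Rt("jaw",P[n][3]))
E
python3 touch.py jaw
```

```text
t 24.25 w 0.0399 F foam [-0.3 -0.5 -0.2] tip over home-top mm [ 54.8 -42.1 212.3]
row [-5.57, 15.16, 4.31] [0.006, 0.004, 0.008] |d| 16.7
row [-5.6, 19.16, 4.34] [0.006, 0.004, 0.008] |d| 20.4
row [-5.62, 20.86, 4.35] [0.006, 0.004, 0.008] |d| 22.0
```

Call:
{"op": "servo_tool", "data": {"commands": [0,-2,5,1.5,0,0,0,0,-4,10,3,0,0,0.008,0,-5.6,15,4.3,0.006,0.004,0.008,0,-5.6,18,4.35,0.006,0.004,0.008,0,-5.6,20,4.35,0.006,0.004,0.008,0,-5.6,20.8,4.35,0.006,0.004,0.008,0,-5.6,20.8,4.35,0.006,0.004,0.008,0,-5.6,20.8,4.35,0.006,0.004,0.008]}}

```text
clock: 25.25
ee_pos: [0.5691, 0.187, 0.0663]
eef_rot: [0.702, -0.602, -0.371, 0.081]
contact_force: [0.9, -0.0, -0.5]
width: 0.0002
```

```bash
python3 touch.py jaw
```

```text
t 25.25 w 0.0002 F foam [ 0.5 -0.6 -0.7] tip over home-top mm [ 1.2 -0.5  4.5]
row [-0.11, -5.55, 0.05] [0.001, 0.001, 0.001] |d| 5.5
row [-0.11, -1.55, 0.05] [0.001, 0.001, 0.001] |d| 1.6
row [-0.12, 0.15, 0.05] [0.001, 0.001, 0.001] |d| 0.2
```

Call:
{"op": "servo_tool", "data": {"commands": [0,0,0.2,0,0,0,0,0,0,0.35,0,0,0,0,0,0,0.5,0,0,0,0,0,0,0.5,0,0,0,0]}}

```text
clock: 25.75
ee_pos: [0.5713, 0.1881, 0.0627]
eef_rot: [0.702, -0.602, -0.372, 0.081]
contact_force: [-6.2, -4.5, 9.0]
width: 0.0002
```

```bash
python3 touch.py jaw
```

```text
t 25.75 w 0.0002 F foam [-3.2  0.3 11.4] tip over home-top mm [ 1.8 -1.   0.2]
row [-0.17, -5.98, 0.1] [0.001, 0.001, 0.002] |d| 6.0
row [-0.18, -1.98, 0.1] [0.001, 0.001, 0.002] |d| 2.0
row [-0.18, -0.28, 0.1] [0.001, 0.001, 0.002] |d| 0.3
```

Call:
{"op": "servo_tool", "data": {"commands": [0,0,0.15,0,0,0,0,0,0,0.25,0,0,0,0,0,0,0.25,0,0,0,0]}}

```text
clock: 26.12
ee_pos: [0.5716, 0.1883, 0.0626]
eef_rot: [0.702, -0.602, -0.372, 0.082]
contact_force: [-34.4, -17.1, 41.2]
width: -0.0
```

```bash
python3 touch.py jaw; python3 touch.py handpiece
```

```text
t 26.12 w -0.0 F foam [-16.6   7.9  53.2] tip over home-top mm [ 2.  -1.1  0. ]
row [-0.2, -6.0, 0.1] [0.0, 0.002, 0.0] |d| 6.0
row [-0.2, -2.0, 0.11] [0.0, 0.002, 0.0] |d| 2.0
row [-0.2, -0.3, 0.11] [0.0, 0.002, 0.0] |d| 0.4
t 26.12 w -0.0 F foam [-16.6   7.8  53.2] tip over home-top mm [-59.4 -80.9  -0.9]
row [5.97, -6.09, 8.07] [-0.0, 0.003, 0.0] |d| 11.7
row [5.97, -2.09, 8.07] [-0.0, 0.003, 0.0] |d| 10.3
row [5.97, -0.39, 8.07] [-0.0, 0.003, 0.0] |d| 10.0
```

Call:
{"op": "servo_tool", "data": {"commands": [0,0,-4.5,0,0,0,0,0,2,-6.1,3,0,0,0,0,5,-6.1,7,0,0,0,0,5.95,-4,8.1,0,0,0,0,5.95,-1.5,8.1,0,0,0,0,5.95,-0.5,8.1,0,0,0,0,5.95,-0.2,8.1,0,0,0,0,5.95,0,8.1,0,0,0]}}

```text
clock: 27.12
ee_pos: [0.5639, 0.285, 0.0881]
eef_rot: [0.702, -0.602, -0.372, 0.082]
contact_force: [-2.0, -3.1, 2.2]
width: -0.0001
```

```bash
python3 touch.py handpiece
```

```text
t 27.12 w -0.0001 F foam [-2.2 -1.2  3.5] tip over home-top mm [ 0.2 -0.2 -0.5]
row [-0.01, -6.05, 0.02] [0.0, 0.003, 0.001] |d| 6.0
row [-0.01, -2.05, 0.02] [0.0, 0.003, 0.001] |d| 2.0
row [-0.02, -0.35, 0.02] [0.0, 0.003, 0.001] |d| 0.3
```

Call:
{"op": "servo_tool", "data": {"commands": [0,0,0.15,0,0,0,0,0,0,0.3,0,0,0,0,0,0,0.35,0,0,0,0]}}

```text
clock: 27.5
ee_pos: [0.5644, 0.2851, 0.0879]
eef_rot: [0.702, -0.602, -0.372, 0.083]
contact_force: [-40.0, -22.9, 44.6]
width: 0.0002
```

```bash
python3 touch.py handpiece; python3 touch.py caliper
```

```text
t 27.5 w 0.0002 F foam [-22.4   6.8  59.6] tip over home-top mm [ 0.5 -0.4 -0.9]
row [-0.05, -6.09, 0.04] [-0.0, 0.004, -0.001] |d| 6.1
row [-0.05, -2.09, 0.04] [-0.0, 0.004, -0.001] |d| 2.1
row [-0.05, -0.39, 0.04] [-0.0, 0.004, -0.001] |d| 0.4
t 27.5 w 0.0002 F foam [-22.4   6.8  59.6] tip over home-top mm [ 26.2 -74.4  -2. ]
row [-2.6, -6.2, 7.45] [0.0, 0.003, -0.001] |d| 10.0
row [-2.6, -2.2, 7.45] [0.0, 0.003, -0.001] |d| 8.2
row [-2.6, -0.5, 7.45] [0.0, 0.003, -0.001] |d| 7.9
```

Call:
{"op": "servo_tool", "data": {"commands": [0,0,-4.5,0,0,0,0,0,-1,-6.1,3,0,0,0,0,-2.4,-6.1,6.5,0,0,0,0,-2.6,-4,7.4,0,0,0,0,-2.6,-1.5,7.45,0,0,0,0,-2.6,-0.5,7.45,0,0,0,0,-2.6,-0.3,7.45,0,0,0,0,-2.6,-0.1,7.45,0,0,0]}}

```text
clock: 28.5
ee_pos: [0.4995, 0.3284, 0.0783]
eef_rot: [0.702, -0.602, -0.372, 0.083]
contact_force: [-4.8, -2.0, 2.6]
width: -0.0001
```

```bash
python3 touch.py caliper
```

```text
t 28.5 w -0.0001 F foam [-3.5  1.4  4.4] tip over home-top mm [ 0.3 -0.3 -0.5]
row [-0.03, -6.05, 0.03] [0.0, 0.003, -0.001] |d| 6.0
row [-0.03, -2.05, 0.03] [0.0, 0.003, -0.001] |d| 2.0
row [-0.03, -0.35, 0.03] [0.0, 0.003, -0.001] |d| 0.3
```

Call:
{"op": "servo_tool", "data": {"commands": [0,0,0.15,0,0,0,0,0,0,0.3,0,0,0,0,0,0,0.4,0,0,0,0]}}

```text
clock: 28.88
ee_pos: [0.5007, 0.3289, 0.0772]
eef_rot: [0.701, -0.602, -0.372, 0.083]
contact_force: [-39.5, -28.2, 48.9]
width: -0.0003
```

```bash
python3 touch.py caliper
```

```text
t 28.88 w -0.0003 F foam [-23.3   2.3  64.9] tip over home-top mm [ 0.9 -0.5 -2. ]
row [-0.1, -6.2, 0.05] [0.0, 0.004, -0.002] |d| 6.2
row [-0.1, -2.2, 0.05] [0.0, 0.004, -0.002] |d| 2.2
row [-0.09, -0.5, 0.05] [0.0, 0.004, -0.002] |d| 0.5
```

Call:
{"op": "servo_tool", "data": {"commands": [0,0,-0.5,0,0,0,0,0,0,-5,0,0,0,0,0,0,-11,0,0,0,0,0,-2,-16,-3,0,0,0,0,-4,-18,-8,0,0,0,0,-4,-18,-13,0,0,0,0,-4,-18,-16,0,0,0,0,-4,-18,-16,0,0,0]}}

```text
clock: 29.88
ee_pos: [0.5136, 0.1321, 0.2246]
eef_rot: [0.701, -0.603, -0.371, 0.082]
contact_force: [-0.5, 0.3, -0.7]
width: 0.0001
```

Call:
{"op": "servo_tool", "data": {"commands": [0,0,0,-3,0,0,0,0,0,0,-3,0,0,0,0,0,0,-3,0,0,0]}}

```text
clock: 30.25
ee_pos: [0.5317, 0.1094, 0.2247]
eef_rot: [0.701, -0.603, -0.371, 0.082]
contact_force: [0.0, 0.5, -0.5]
width: -0.0002
```

Run:
```python
from w import *
s,im,c=snap("n")
h=cv2.cvtColor(im,cv2.COLOR_RGB2HSV).astype(int);F=rot(.668,np.radians(25))
# bright/coloured part pixels vs predicted silhouettes at home
PAR=dict(PARTS)
for n,p in P.items():
    q=project(c,np.array([p[:3]]))[0];w=int(1.0*np.linalg.norm(project(c,np.array([[p[0]+.085,p[1],p[2]]]))[0]-q))
    roi=[int(v) for v in(max(q[0]-w,0),max(q[1]-w,0),min(q[0]+w,560),min(q[1]+w,420))]
    m=((h[...,2]>75)&~((abs(h[...,0]-106)<12)&(h[...,1]>130)))
    k,l,st,ce=cv2.connectedComponentsWithStats(m.astype(np.uint8));i=min([i for i in range(1,k) if st[i,4]>300],key=lambda i:np.linalg.norm(ce[i]-q))
    M=(l==i).astype(float);print(n,q.round(),st[i].tolist(),roi)
    B=[(a,b,cc,d,-2,e if e>0 else -2+.1) for a,b,cc,d,_,e in PARTS[n]]
    import h as H
    H.PARTS[n]=B
    def cost(u):
        R=rot(p[3]+u[2],np.radians(25));t=np.array(p[:3])+F@[u[0]*.01,u[1]*.01,0]
        pr=lambda X:project(c,np.array(X)/1000@R.T+t)
        S=fill(c,0,[cv2.convexHull(pr([(a,b,d) for a in k[:2] for b in k[2:4] for d in k[4:]]).astype(np.float32))[:,0] for k in B],roi)
        return np.abs(S-M[roi[1]:roi[3],roi[0]:roi[2]]).sum()/M.sum()
    r=minimize(cost,[0,0,0],method="Nelder-Mead",options=dict(initial_simplex=[[0,0,0],[.4,0,0],[0,.4,0],[0,0,.06]]))
    print("  dx,dy mm",(r.x[:2]*10).round(1),"dyaw",r.x[2].round(3),"cost",round(r.fun,3))
it=arm.get_image("top");cv2.imwrite("pics/tn.png",it[:,:,::-1])
sc=arm.get_image("scene");cv2.imwrite("pics/sn.png",sc[:,:,::-1])
cv2.imwrite("pics/n2.png",cv2.vconcat([im[0:340],cv2.hconcat([cv2.resize(it[150:280,60:230],(280,214)),cv2.resize(sc[130:250,320:477],(280,214))])])[:,:,::-1])
```

```text
n t 30.25 pos [0.5317 0.1094 0.2247] q [-0.09 -0.39  2.04  0.32  1.18 -0.83] F [ 0.   0.5 -0.5] w -0.0002
handpiece [351.  31.] [278, 0, 150, 64, 4716] [268, 0, 434, 113]
  dx,dy mm [-0.9 -0.8] dyaw 0.055 cost 0.176
caliper [355. -76.] [278, 0, 150, 64, 4716] [256, 0, 452, 21]
  dx,dy mm [0. 0.] dyaw 0.0 cost 0.096
jaw [313. 137.] [265, 94, 103, 89, 5761] [239, 64, 385, 210]
  dx,dy mm [ 1.8 -0.2] dyaw -0.007 cost 0.071
```

```bash
python3 -c "
from workcell import arm
s=arm.get_state();print(s['clock'],s['contact_force'])
print(arm.job_done())"
```

```text
30.4 [-0.21044505  0.30016682 -0.02942954]
the job is handed in; nothing more can be done
None
```

I pressed the caliper, the drill handpiece (the metal one, not the brown look-alike) and the jaw model into their own cutouts. I then pushed each one down again from above with the fingers shut, and handed the job in at about 30.4 s with the arm clear of everything.

**Seating:** On the final push, all three parts met a hard stop at 53–65 N. By the arm's own position, the fingertips then stood 0.0 mm (jaw), 0.9 mm (handpiece) and 2.0 mm (caliper) below the height I had measured for each part's top when home. The caliper had still sunk about 1.5 mm during that push, so my first press and release had probably left it slightly proud. The first press had peaked at about 91 N on the jaw, under the 120 N limit.

**Position:** My last picture fit put the jaw within 2 mm of home and 0.007 rad of its direction.

**Checks that failed or disagreed:**
- **Handpiece:** its last fit gave 0.055 rad, close to the 0.06 limit. The part was cut off at the picture's edge, and 1.5 mm of clearance should not allow more than about 0.025 rad, so I didn't count that reading.
- **Caliper:** it was out of frame in the last check; earlier pictures showed it sitting in its cutout.
- **Last picture:** I couldn't view it because the 12-picture limit was reached.

**Bystanders:** After the last part was placed, but before the final pushes, the networks found the bur block, bottle, jar and cup within about 5 pixels of their first positions. I took that as unmoved, and the later pushes were all over the tray.

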